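# Pack the contact-lens fitting organiser for the next clinic

## Robot

A 7-joint arm with a two-finger parallel gripper is mounted at the origin on a cart in front of the work surface, level with it; the furniture and walls round the work are solid. World frame = base frame: x ahead of the robot, y to its left, z up, the work surface at z = 0. Lengths are in mm, angles in rad, forces in N, time in s.
With the tool pointing down it reaches from about 400 to 875 mm from the base axis. Payload 4.4 kg.
Tool frame: the origin (TCP) lies on the centre line of the jaws, within the pads' length; the fingertips stand 19 mm ahead of it and the grasp point (between the pads) is the TCP; z points along the fingers, y is the line along which they close (so a half turn about z gives the same grasp; the last joint's range is limited). The gripper opens to 85 mm and grips with 20 to 120 N. Pads are 22 mm wide; open, the fingers measure 114 mm over their backs; the gripper's body (76 mm by 85 mm) begins 54 mm behind the grasp point. The pads swing forward as they close: fully open they stand 13 mm farther back than shut.
Start: joints at [-1.325, 0.628, 0.038, 1.517, -0.027, 0.996, -0.02], TCP at [199.379, 618.681, 250.313] pointing down, gripper open.
Joint ranges: [-3.06, 3.06], [-0.37, 2.12], [-1.25, 1.32], [0.18, 2.47], [-1.1, 4.24], [0.23, 1.98], [-2.94, 2.94]. Speed limits (rad/s): [2.57, 2.57, 3.14, 3.14, 3.14, 3.14, 3.14].

## Interface

Orientations are given as [roll, pitch, yaw] about the fixed x, y, z axes, in that order (R = Rz(yaw) Ry(pitch) Rx(roll)).
In Python, from cell import ctrl, viewer, silhouettes gives the robot as it stands.
- The arm moves only by the shell command python3 -m creep 'ROWS'. ROWS is JSON, a list of rows, each an object with "jaw": the gripper command: -1 is shut, 1 is fully open, values between are in proportion; "xyz": the shift along the tool's x, y, z in mm, a list of three; "angular": the turn, a rotation vector about the tool's x, y, z in rad, a list of three. In form: [{"jaw": jaw, "xyz": [tx, ty, tz], "angular": [rx, ry, rz]}, ...]. A call has 1 to 12 rows; each row is the pose to reach, as a shift and turn from the pose commanded when the call began, along the tool's axes at that moment; what a row does not reach only later rows make up. A row lasts 1/8 s, in which the tool goes at most 62.5 mm and 10.7 degrees, less where a joint would pass 70% of its speed; a pose out of reach is approached as far as the arm can. A call with a gripper value outside its range is refused whole. The fingers move at their own pace and stop on an object; the grip force is fixed at half the most. Time passes only in rows, so rows that repeat a pose let the fingers close. It gives the time, the measured TCP pose, the force, the opening and the grip force at its end, in the units of the state.
- ctrl.read_state(): the state, without advancing time (a new reading comes with each control period).
- viewer.get_image(name): name is "side" or "top"; returns (picture, depth): 384x512x3 uint8, red, green, blue; 384x512 float32, mm along the optical axis (not along the pixel's ray), 0 where there is no reading.
- viewer.camera_model(name): a dict with "fx", "fy", "cx", "cy" (pixels), "T" (4x4, takes a point from camera to world coordinates). Camera axes: x right, y down, z forward; pixel columns grow to the right and rows downward; lengths in mm; the calibration is good to about 2 mm. A picture is of the moment at which its call begins. camera_model takes no time and is no camera call.
- ctrl.finish_job(): hands the job in; it is judged then, once.
Trained networks look in the newest picture that a camera, given by its name, has taken for a name from the list of things; names that differ only in an ending like _2 or _b are one class to them, and where a whole thing is asked for, a point or a joint stands for the part that bears it (a point fixed in the world has none). Each returns a list of dicts, best first, with "score" (0 to 1); they miss things now and then, are a little off and sometimes report something else, mostly with a low value. They report only what shows in the picture. A call takes as long as a camera call.
- silhouettes(camera, target): "pixels" (384x512 bool, what is visible of it) and "xy" ([column, row] in pixels, amid what is visible of it).
The state is a dict: "clock": time; "qpos": joint angles; "qd": joint speeds; "tau": joint torques, N m; "eef_pos": TCP position; "tool_rot": TCP orientation; "force": force on the tool from outside, world axes, zero at the start; "torque": the same for the moment, N m; "width": finger opening in mm; "gripper_force": force on a finger pad.
Only numpy, scipy, OpenCV 4.12 (cv2) and the standard library are available. Lean on these libraries where they do the work, as an engineer would, in place of code of your own. Each camera call takes 0.05 s, during which the arm holds its last target. There are 200 camera calls.

## Task

Get the contact-lens fitting organiser ready for the next clinic: take the grey cover off its foot and put it down, stack every fitting tray on the foot with the clipped corners matched so that each skirt drops fully home over the one below, and put the cover back on top of the stack in the same way. Also stand all the eye-drop bottles that are behind the white instrument tray (not the one by the monitor) upright in one neat row along the organiser's ledge, with less than a bottle's width between neighbours. Keep the trays level, since the lenses lie loose in them, and leave the teal-and-white carton, the lens case and the penlight alone.

Things in the scene. Friction and masses are not known exactly. Their poses are not given: they have to be found in the camera images.
- organiser: white moulded organiser, fixed to the desk, 78 mm (its x) by 264 mm (its y), board 8 mm thick; origin: centre of its underside, z up. Its +y half carries the dark raised foot for the tray stack, its -y half the ledge for bottles. The desk on its -x side is mostly free for putting things down.
- foot (a point): middle of the tray foot, on the board's surface (75 mm from the organiser's origin along +y, 8 mm up; axes as the organiser's). A deck like the trays' rises 6 mm here, clipped at its -x, +y corner. A tray or cover seated on the foot has its origin here and its axes along the organiser's; the next stands 16 mm higher.
- foot_clip (a point): middle of the clipped corner of the outline of something seated on the foot: 23 mm towards -x and 43 mm towards +y from point foot, 8 mm above it. The fit, same for foot, trays and cover: deck 48.5 x 88.5 mm, 6 mm high, top edge chamfered 2 mm; skirt walls 4 mm round a cavity 52 x 92 mm, 7 mm deep; 1.75 mm play a side; the skirt rests on the shoulder round the deck.
- ledge (a point): middle of the ledge's floor, about 8.6 mm above the desk; axes as the organiser's. The ledge is a flat-bottomed trough 34 mm (x) by 136 mm (y) between lips 6 to 7 mm high and 3 mm thick, room for four bottles side by side along y.
- tray_blue: light blue contact-lens fitting tray, 60 (x) x 100 (y) mm, 90 g, eight lens wells on top; origin: centre of its underside, z up. One corner (-x, +y) is clipped, 14 mm legs. Sides plain to 16 mm height (grip across the 60 mm), then a raised deck to 22 mm. Hollow skirt below: drops over the deck under it, 16 mm higher per tray; turned half round it does not go down. Starts in the white instrument tray (floor 3.4 mm up, rim 16 mm). May be absent.
- tray_green: light green contact-lens fitting tray, 60 (x) x 100 (y) mm, 90 g, eight lens wells on top; origin: centre of its underside, z up. One corner (-x, +y) is clipped, 14 mm legs. Sides plain to 16 mm height (grip across the 60 mm), then a raised deck to 22 mm. Hollow skirt below: drops over the deck under it, 16 mm higher per tray; turned half round it does not go down. Starts in the white instrument tray (floor 3.4 mm up, rim 16 mm). May be absent.
- tray_ivory: ivory contact-lens fitting tray, 60 (x) x 100 (y) mm, 90 g, eight lens wells on top; origin: centre of its underside, z up. One corner (-x, +y) is clipped, 14 mm legs. Sides plain to 16 mm height (grip across the 60 mm), then a raised deck to 22 mm. Hollow skirt below: drops over the deck under it, 16 mm higher per tray; turned half round it does not go down. Starts on the desk before the organiser. May be absent.
- tray_blue_clip (a point): middle of the clipped corner of tray_blue, 8 mm above its underside, 23 mm towards -x and 43 mm towards +y from its origin
- tray_green_clip (a point): middle of the clipped corner of tray_green, 8 mm above its underside, 23 mm towards -x and 43 mm towards +y from its origin
- tray_ivory_clip (a point): middle of the clipped corner of tray_ivory, 8 mm above its underside, 23 mm towards -x and 43 mm towards +y from its origin
- cover: dark grey cover, plain top, same outline, clipped corner (-x, +y) and skirt as the trays, 60 x 100 mm, 14 mm high, 70 g; origin: centre of its underside, z up. At the start it is seated on the empty foot. It fits the foot or any tray's deck; grip it across the 60 mm.
- cover_clip (a point): middle of the clipped corner of the cover, 8 mm above its underside
- drops_1: white eye-drop bottle with red cap and red label, 22 mm wide (grip it as a 22 mm square body, sides along its x and y, up to 49 mm height), 58 mm high, 30 g; origin: centre of its underside, z up. Starts on the desk behind the white instrument tray. May be absent.
- drops_2: white eye-drop bottle with red cap and red label, 22 mm wide (grip it as a 22 mm square body, sides along its x and y, up to 49 mm height), 58 mm high, 30 g; origin: centre of its underside, z up. Starts on the desk behind the white instrument tray. May be absent.
- drops_3: white eye-drop bottle with red cap and red label, 22 mm wide (grip it as a 22 mm square body, sides along its x and y, up to 49 mm height), 58 mm high, 30 g; origin: centre of its underside, z up. Starts on the desk behind the white instrument tray. May be absent.
- drops_4: white eye-drop bottle with red cap and red label, 22 mm wide (grip it as a 22 mm square body, sides along its x and y, up to 49 mm height), 58 mm high, 30 g; origin: centre of its underside, z up. Starts on the desk behind the white instrument tray. May be absent.
- drops_carton: white and teal carton lying behind the bottles, 84 x 52 x 18 mm, origin centre of its underside; a bystander, to be left alone
- lens_case: contact lens case with a blue and a white cap, 30 x 68 x 19 mm, origin centre of its underside; a bystander, to be left alone
- penlight: white penlight lying at the near side of the instrument tray, 15 x 125 x 15 mm (long along its y), origin centre of its underside; a bystander, to be left alone

How it is judged (in metres and radians):
On the way, in this order (a step that is already met when the one before it is completed fails the run):
1. the cover is off the foot, put down elsewhere (horizontal distance between cover and foot above 0.08 m and height (world z) of cover below 0.03 m), for 0.2 s.
2. every fitting tray is stacked on the foot, clipped corners matched, each skirt fully home (horizontal distance between each of tray_blue, tray_green, tray_ivory and foot below 0.009 m and horizontal distance between each of tray_blue_clip, tray_green_clip, tray_ivory_clip and foot_clip below 0.012 m and angle between each of tray_blue, tray_green, tray_ivory's own z axis and vertical below 0.04 rad and (z of tray_blue in the frame of foot between -0.0025 and 0.0025 m or z of tray_blue in the frame of foot between 0.0135 and 0.0185 m or z of tray_blue in the frame of foot between 0.0295 and 0.0345 m) and (z of tray_green in the frame of foot between -0.0025 and 0.0025 m or z of tray_green in the frame of foot between 0.0135 and 0.0185 m or z of tray_green in the frame of foot between 0.0295 and 0.0345 m) and (z of tray_ivory in the frame of foot between -0.0025 and 0.0025 m or z of tray_ivory in the frame of foot between 0.0135 and 0.0185 m or z of tray_ivory in the frame of foot between 0.0295 and 0.0345 m)), for 0.2 s.
3. the cover is seated on top of the stack, its clipped corner matched (horizontal distance between cover and foot below 0.009 m and horizontal distance between cover_clip and foot_clip below 0.012 m and angle between cover's own z axis and vertical below 0.04 rad and (z of cover in the frame of foot between 0.0295 and 0.0345 m or z of cover in the frame of foot between 0.0455 and 0.0505 m) and z of cover in the frame of tray_blue above 0.012 m and z of cover in the frame of tray_green above 0.012 m and z of cover in the frame of tray_ivory above 0.012 m), for 0.2 s.
At the end, for the whole second after the job is handed in: All trays, then the cover, stacked level on the foot, each at its seated height within 2.5 mm, within 9 mm of the foot's middle, clipped corners within 12 mm. All bottles upright on the ledge floor, within 10 mm of its centre line, in one row, neighbours' centres less than 44 mm apart. At rest (all of step 2 and all of step 3 and angle between each of drops_1, drops_2, drops_3, drops_4's own z axis and vertical below 0.08 rad and z of drops_1 in the frame of ledge between -0.004 and 0.004 m and x of drops_1 in the frame of ledge between -0.01 and 0.01 m and y of drops_1 in the frame of ledge between -0.062 and 0.062 m and z of drops_2 in the frame of ledge between -0.004 and 0.004 m and x of drops_2 in the frame of ledge between -0.01 and 0.01 m and y of drops_2 in the frame of ledge between -0.062 and 0.062 m and z of drops_3 in the frame of ledge between -0.004 and 0.004 m and x of drops_3 in the frame of ledge between -0.01 and 0.01 m and y of drops_3 in the frame of ledge between -0.062 and 0.062 m and z of drops_4 in the frame of ledge between -0.004 and 0.004 m and x of drops_4 in the frame of ledge between -0.01 and 0.01 m and y of drops_4 in the frame of ledge between -0.062 and 0.062 m and (horizontal distance between drops_1 and drops_2 below 0.044 m or horizontal distance between drops_1 and drops_3 below 0.044 m or horizontal distance between drops_1 and drops_4 below 0.044 m) and (horizontal distance between drops_2 and drops_1 below 0.044 m or horizontal distance between drops_2 and drops_3 below 0.044 m or horizontal distance between drops_2 and drops_4 below 0.044 m) and (horizontal distance between drops_3 and drops_1 below 0.044 m or horizontal distance between drops_3 and drops_2 below 0.044 m or horizontal distance between drops_3 and drops_4 below 0.044 m) and (horizontal distance between drops_4 and drops_1 below 0.044 m or horizontal distance between drops_4 and drops_2 below 0.044 m or horizontal distance between drops_4 and drops_3 below 0.044 m) and (horizontal distance between any of drops_1, drops_2 and drops_3 below 0.044 m or horizontal distance between any of drops_1, drops_2 and drops_4 below 0.044 m) and (horizontal distance between any of drops_1, drops_3 and drops_2 below 0.044 m or horizontal distance between any of drops_1, drops_3 and drops_4 below 0.044 m) and (horizontal distance between any of drops_1, drops_4 and drops_2 below 0.044 m or horizontal distance between any of drops_1, drops_4 and drops_3 below 0.044 m) and linear speed of each of tray_blue, tray_green, tray_ivory, cover, drops_1, drops_2, drops_3, drops_4 below 0.02 m/s); the robot touches nothing.
It fails at once if a fitting tray is tipped by more than about 35 degrees (angle between any of tray_blue, tray_green, tray_ivory's own z axis and vertical above 0.6 rad).
It fails at once if a bystander (carton, lens case or penlight) is shifted by more than 25 mm (distance of any of drops_carton, lens_case, penlight from where it was at the start of the episode above 0.025 m).
Of tray_blue, tray_green, tray_ivory only 2 to 3 are there at a start; the rules pass over those that are not, and their reading is None.
Of drops_1, drops_2, drops_3, drops_4 only 3 to 4 are there at a start; the rules pass over those that are not, and their reading is None.
At some moment in a run one of cover, tray_blue, tray_green, tray_ivory may be knocked a few centimetres aside while the robot is not near it.
Once in a run the grip may slacken for a moment while it holds something.
It also fails if it takes over 210 s, if anything falls off the work surface, if the arm or the gripper's body presses on something with over 40 N, if the wrist force passes 120 N, or if a joint passes its speed limit or range.

## Working session

There is one attempt and no reset: what is moved stays moved. The work goes in short steps, Python scripts to look and compute and a shell command to move; the robot and the scene stay as the last step left them, time stands still between calls to the robot, and variables do not carry over. Pictures are saved under pics/ and viewed, at most 14 in all, crops included, and the job is handed in when it is done.

```bash
ls; mkdir -p pics; python3 - <<'E'
from cell import ctrl, viewer, silhouettes
import cv2
s=ctrl.read_state(); print(s)
for n in("top","side"):
    im,d=viewer.get_image(n); cv2.imwrite(f"pics/{n}0.png",im[...,::-1]); m=viewer.camera_model(n); print(n,m)
E
```

```text
pics
{'clock': 0.0, 'qpos': array([-1.32477139,  0.62934628,  0.03841798,  1.51840916, -0.02698075,
        0.99623953, -0.01999498]), 'qd': array([ 0.00073121, -0.00019155,  0.00121336,  0.00022642,  0.00174959,
        0.0004916 ,  0.00161691]), 'tau': array([ 2.51039637e-06, -5.63406122e+01,  1.22614246e+00, -1.93452662e+01,
        1.09440248e-02,  1.04180185e-02, -3.96214219e-06]), 'eef_pos': array([199.20041108, 618.10171832, 249.37532825]), 'tool_rot': array([-3.13970793e+00,  2.74627502e-05,  2.82980170e+00]), 'force': array([-0.00887069,  0.36136771, -0.67215266]), 'torque': array([-0.01109515,  0.01538649,  0.00162978]), 'gripper_force': 0.0, 'width': 85.33354785132498}
top {'fx': 410.03511334583015, 'fy': 410.03511334583015, 'cx': 252.81640962927506, 'cy': 191.8882056410155, 'T': array([[ 2.33533496e-02, -9.93043003e-01,  1.15413235e-01,
         4.12849840e+02],
       [-9.99724051e-01, -2.29040426e-02,  5.21782489e-03,
         1.15115001e+02],
       [-2.53809486e-03, -1.15503240e-01, -9.93303861e-01,
         1.09913695e+03],
       [ 0.00000000e+00,  0.00000000e+00,  0.00000000e+00,
         1.00000000e+00]])}
side {'fx': 388.8843682829866, 'fy': 388.8843682829866, 'cx': 259.2897962052249, 'cy': 191.40846780887833, 'T': array([[-9.75306341e-01, -1.46199907e-01,  1.65538904e-01,
         3.66056010e+02],
       [-2.19572159e-01,  5.61155683e-01, -7.98055366e-01,
         9.18030648e+02],
       [ 2.37825235e-02, -8.14696193e-01, -5.79400125e-01,
         6.43629254e+02],
       [ 0.00000000e+00,  0.00000000e+00,  0.00000000e+00,
         1.00000000e+00]])}
```

View pics/top0.png

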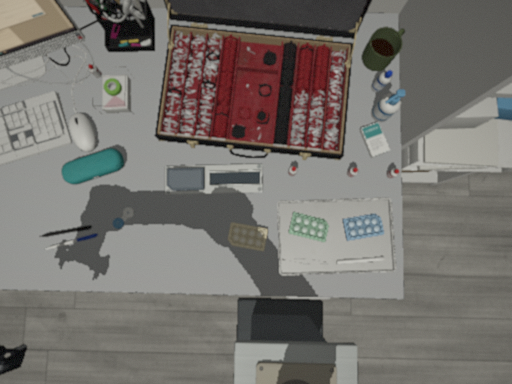

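View pics/side0.png

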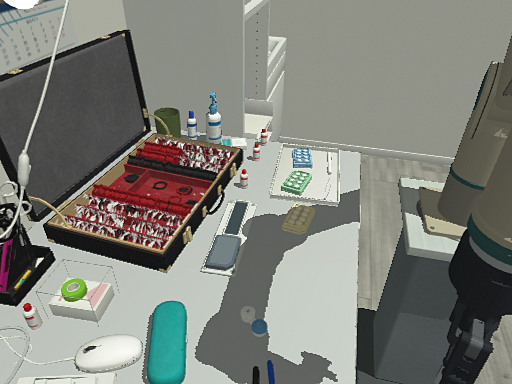

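```bash
cat > h.py <<'E'
from cell import ctrl, viewer, silhouettes
import numpy as np, cv2
from scipy.optimize import minimize
def prism(hx,hy,c,z0,z1):
    if c: p=[(-hx,-hy),(hx,-hy),(hx,hy),(-hx+c,hy),(-hx,hy-c)]
    else: p=[(-hx,-hy),(hx,-hy),(hx,hy),(-hx,hy)]
    return np.array([(x,y,z) for z in(z0,z1) for x,y in p],float)
TRAY=np.vstack([prism(30,50,14,0,16),prism(24,44,14,16,22)])
COVER=prism(30,50,14,0,14); ORG=prism(39,132,0,0,8)
BOT=np.vstack([prism(11,11,4,0,45),prism(6,6,2,45,58)])
def world(P,pose,z0):
    x,y,a=pose; c,s=np.cos(a),np.sin(a)
    return np.c_[x+c*P[:,0]-s*P[:,1], y+s*P[:,0]+c*P[:,1], P[:,2]+z0]
def proj(cam,W):
    m=viewer.camera_model(cam); T=m["T"]; p=(W-T[:3,3])@T[:3,:3]
    return np.c_[m["fx"]*p[:,0]/p[:,2]+m["cx"], m["fy"]*p[:,1]/p[:,2]+m["cy"]]
def ray(cam,uv,z):
    m=viewer.camera_model(cam); T=m["T"]
    d=T[:3,:3]@np.array([(uv[0]-m["cx"])/m["fx"],(uv[1]-m["cy"])/m["fy"],1.]); o=T[:3,3]
    return o+d*(z-o[2])/d[2]
S=8
def soft(cam,W,shape,off,F=1):
    uv=(proj(cam,W)-off+0.5)*S
    h=cv2.convexHull(uv.astype(np.float32)); im=np.zeros((shape[0]*S,shape[1]*S),np.uint8)
    cv2.fillConvexPoly(im,np.round(h*16).astype(np.int32),255,cv2.LINE_8,4)
    return cv2.resize(im,(shape[1],shape[0]),interpolation=cv2.INTER_AREA)/255.
def fit(masks,P,z0,x0):
    """masks {cam:bool}, returns (pose,cost)"""
    crops={}
    for c,m in masks.items():
        r,k=np.nonzero(m); a=np.array([k.min()-12,r.min()-12]); a=np.maximum(a,0)
        crops[c]=(m[a[1]:r.max()+13,a[0]:k.max()+13].astype(float),a)
    def cost(q): return sum(np.abs(soft(c,world(P,(q[0],q[1],q[2]/50),z0),m.shape,a)-m).sum()/m.sum() for c,(m,a) in crops.items())
    best=None
    for s in (0,.5,1,1.5,2,2.5,3.,-.5,-1,-1.5,-2,-2.5):
        q0=np.array([x0[0],x0[1],s*50]); v=cost(q0)
        r=minimize(cost,q0,method="Nelder-Mead",options=dict(initial_simplex=q0+np.array([[0,0,0],[8,0,0],[0,8,0],[0,0,12]]),xatol=.1,fatol=1e-4,maxiter=120))
        if best is None or r.fun<best.fun: best=r
    q=best.x; return np.array([q[0],q[1],q[2]/50]),best.fun
def find(name,P,z0,cams=("top",),shots=True,minscore=.3):
    out=[]
    if shots: [viewer.get_image(c) for c in cams]
    for c in cams:
        for d in silhouettes(c,name)[:5]:
            if d["score"]<minscore: continue
            p,f=fit({c:d["pixels"]},P,z0,ray(c,d["xy"],z0+P[:,2].max()/2)[:2])
            out.append((c,round(d["score"],2),np.round(p,3).tolist(),round(f,3),int(d["pixels"].sum()))); print(name,*out[-1],flush=True)
    return out
E
python3 - <<'E'
from h import *
for c in("top","side"): viewer.get_image(c)
for n,P,z in(("tray_blue",TRAY,3.4),("tray_green",TRAY,3.4),("tray_ivory",TRAY,0),("cover",COVER,8),("organiser",ORG,0),("drops_1",BOT,0)):
    find(n,P,z,("top","side"),False)
for n in("drops_carton","lens_case","penlight"):
    for d in silhouettes("top",n)[:2]: print(n,d["score"],ray("top",d["xy"],10))
E
```

```text
tray_blue side 0.88 [456.612, -172.132, 3.348] 0.076 374
tray_blue side 0.47 [574.995, 183.958, -0.112] 0.494 1540
tray_green top 0.72 [452.09, -27.492, 2.893] 0.052 883
tray_green top 0.32 [519.674, -142.696, 0.293] 1.0 101
tray_green side 0.78 [451.38, -25.955, 2.964] 0.067 538
tray_ivory top 0.84 [421.539, 134.616, -0.156] 0.056 828
tray_ivory side 0.73 [422.688, 134.226, -0.161] 0.054 701
cover side 0.61 [571.67, 302.543, 0.042] 0.056 939
organiser top 0.64 [580.3, 122.742, 0.048] 0.341 1927
organiser top 0.34 [741.642, -274.271, -0.64] 1.0 86
organiser side 0.63 [583.522, 101.465, 3.209] 0.574 1410
organiser side 0.3 [615.38, -12.644, -1.304] 2.853 151
drops_1 top 0.41 [598.016, 19.306, -0.588] 0.229 82
drops_1 side 0.63 [600.973, -143.578, 3.369] 0.203 105
drops_1 side 0.42 [600.081, 19.296, -2.857] 0.172 132Traceback (most recent call last):
  File "<stdin>", line 4, in <module>
  File "h.py", line 46, in find
    p,f=fit({c:d["pixels"]},P,z0,ray(c,d["xy"],z0+P[:,2].max()/2)[:2])
        ~~~^^^^^^^^^^^^^^^^^^^^^^^^^^^^^^^^^^^^^^^^^^^^^^^^^^^^^^^^^^^
  File "h.py", line 37, in 
[... 431 characters left out ...]
[0],q[1],q[2]/50),z0),m.shape,a)-m).sum()/m.sum() for c,(m,a) in crops.items())
                        ~~~^^^^^^^^^^^^^^^^^^^^^^^^^^^^^^^^^^^^^^^^^^^^^^^^^^^^^^^^^^^^^^^^^^^^^^^^^^^^^^^^^^^^^^^^^^^^^^^^^^^^^^^^
  File "h.py", line 33, in <genexpr>
    def cost(q): return sum(np.abs(soft(c,world(P,(q[0],q[1],q[2]/50),z0),m.shape,a)-m).sum()/m.sum() for c,(m,a) in crops.items())
                                   ~~~~^^^^^^^^^^^^^^^^^^^^^^^^^^^^^^^^^^^^^^^^^^^^^
  File "h.py", line 23, in soft
    uv=(proj(cam,W)-off+0.5)*S
        ~~~~^^^^^^^
  File "h.py", line 15, in proj
    m=viewer.camera_model(cam); T=m["T"]; p=(W-T[:3,3])@T[:3,:3]
ValueError: time passes only in moves, steps and waits
```

```bash
python3 - <<'E'
from cell import viewer
import cv2
im,d=viewer.get_image("top"); cv2.imwrite("pics/c1.png",cv2.resize(im[150:280,155:405,::-1],None,fx=3.2,fy=3.2,interpolation=cv2.INTER_CUBIC))
E
```

```text
(no output)
```

View pics/c1.png

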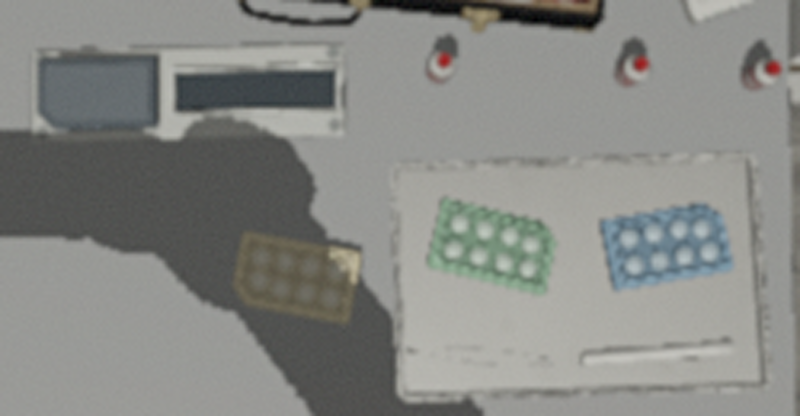

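```bash
sed -i 's/^S=8/import functools\nCM=functools.lru_cache(viewer.camera_model)\nS=8/; s/m=viewer.camera_model(cam)/m=CM(cam)/' h.py
cat >> h.py <<'E'
def pts(cam,d):
    m=CM(cam); v,u=np.mgrid[:384,:512]
    p=np.stack([(u-m["cx"])/m["fx"]*d,(v-m["cy"])/m["fy"]*d,d],-1)
    return p@m["T"][:3,:3].T+m["T"][:3,3]
def biggest(m):
    n,l,s,_=cv2.connectedComponentsWithStats(m.astype(np.uint8)); return l==1+np.argmax(s[1:,4])
E
python3 - <<'E'
from h import *
im,d=viewer.get_image("top"); W=pts("top",d); Z=W[...,2]
def reg(x0,x1,y0,y1): return (W[...,0]>x0)&(W[...,0]<x1)&(W[...,1]>y0)&(W[...,1]<y1)
desk=reg(480,530,-100,-60)|reg(520,550,40,60); print("desk z",Z[reg(520,540,-60,60)].mean(),Z[reg(520,540,-60,60)].std())
hsv=cv2.cvtColor(im,cv2.COLOR_RGB2HSV).astype(int)
print("px cover",im[180,185],"board",im[170,209],im[188,255],"desk",im[178,280],im[180,150],"blue",im[226,360])
m=biggest(reg(520,640,30,300)&(Z>4)&(Z<40)); print("org depth",m.sum(),fit({"top":m},ORG,0,(580,115)))
m=biggest(reg(530,630,130,260)&(im.sum(2)<1.4*im[180,185].sum())&(Z>8)); print("cover col",m.sum(),fit({"top":m},COVER,8,(580,190)))
m=biggest(reg(530,630,130,260)&(Z>15)); print("cover depth",m.sum(),fit({"top":m},COVER,8,(580,190)))
m=biggest(reg(400,520,-250,-110)&(hsv[...,1]>60)); print("blue",m.sum(),fit({"top":m},TRAY,3.4,(456,-172)))
m=biggest(reg(400,520,-100,30)&(hsv[...,1]>50)); print("green",m.sum(),fit({"top":m},TRAY,3.4,(452,-27)))
for y0,y1 in((-10,50),(-175,-110),(-260,-190)):
    m=biggest(reg(575,630,y0,y1)&(Z>20)); print("bottle",m.sum(),fit({"top":m},BOT,0,(600,(y0+y1)/2)))
cs=reg(600,760,-150,250)&(Z>25); c=W[cs]; 
for y in range(-120,240,40):
    k=c[abs(c[:,1]-y)<10]; k=k[k[:,0]>622]; print(y,"case front x",k[:,0].min().round() if len(k) else None, "zmax",k[:,2].max().round() if len(k) else None)
for n in("drops_carton","lens_case","penlight"):
    for e in silhouettes("top",n)[:1]: print(n,e["score"],ray("top",e["xy"],10))
E
```

```text
desk z -0.34458164800009794 5.808227116871964
px cover [102 109 110] board [164 165 158] [178 180 174] desk [151 152 149] [151 151 149] blue [110 130 143]
org depth 1847 (array([5.77769939e+02, 1.70813194e+02, 4.50168507e-02]), np.float64(0.40572417380595993))
cover col 64 (array([594.22222222, 154.44444444,   0.66666667]), np.float64(1.0))
cover depth 53 (array([582.66666667, 163.33333333,   0.8       ]), np.float64(1.0))
blue 210 (array([ 566.69051127, -100.26617442,    2.80685837]), np.float64(1.0))
green 2 (array([388.,  13.,   0.]), np.float64(1.0))
bottle 66 (array([ 5.99521654e+02,  1.83518699e+01, -5.18175763e-01]), np.float64(0.47284610814022576))
bottle 71 (array([ 599.58126136, -141.38975488,    0.66212445]), np.float64(0.5634355150510908))
bottle 78 (array([ 5.98765974e+02, -2.47541183e+02,  4.93280244e-01]), np.float64(0.5950226244343891))
-120 case front x 638.0 zmax 58.0
-80 case front x 636.0 zmax 61.0
-40 case front x 640.0 zmax 63.0
0 case front x 634.0 zmax 59.0
40 case front x 647.0 zmax 63.0
80 case front x 647.0 zmax 56.0
120 case front x 654.0 zmax 58.0
160 case front x 657.0 zmax 56.0
200 case front x 657.0 zmax 63.0
drops_carton 0.81 [ 694.17133388 -205.28798983   10.        ]
lens_case 0.48 [468.55384359 463.33345859  10.        ]
penlight 0.47 [ 373.49355532 -156.74248076   10.        ]
```

```bash
cat >> h.py <<'E'
def avg(cam,n=4): return np.mean([viewer.get_image(cam)[0].astype(np.float32) for _ in range(n)],0)
def outline(poly,n=60):
    q=np.vstack([poly,poly[:1]]); return np.vstack([a+(b-a)*np.linspace(0,1,n)[:,None] for a,b in zip(q[:-1],q[1:])])
def edgefit(im,loops,z0,x0,cam="top",span=10,sa=.12):
    g=cv2.GaussianBlur(cv2.cvtColor(im,cv2.COLOR_RGB2GRAY),(0,0),.7); G=np.hypot(cv2.Sobel(g,cv2.CV_32F,1,0),cv2.Sobel(g,cv2.CV_32F,0,1)); G=np.minimum(G,60)
    L=np.vstack([outline(l) for l in loops])
    def c(q):
        uv=proj(cam,world(L,(q[0],q[1],q[2]/50),z0)).astype(np.float32)
        return -cv2.remap(G,uv[:,:1],uv[:,1:],cv2.INTER_CUBIC).mean()
    from scipy.optimize import differential_evolution as DE
    r=DE(c,[(x0[0]-span,x0[0]+span),(x0[1]-span,x0[1]+span),((x0[2]-sa)*50,(x0[2]+sa)*50)],seed=1,popsize=20,maxiter=80)
    return np.round([r.x[0],r.x[1],r.x[2]/50],3),round(-r.fun,1)
def loop(P,z): return P[P[:,2]==z]
FOOTOFF=np.array([0,75,8.])
E
python3 - <<'E'
from h import *
im=avg("top"); cv2.imwrite("pics/a.png",im[...,::-1])
c0=ray("top",(213.9,178.2),8); print(c0)
b=loop(ORG,8); t=prism(17,68,0,8,8)[:4]+[0,-60,0]; cv=loop(COVER,14)+FOOTOFF
x0=(c0[0],c0[1],.03)
print("board",edgefit(im,[b],0,x0)); print("cover",edgefit(im,[cv],0,x0)); print("both",edgefit(im,[b,cv],0,x0))
print("blue",edgefit(im,[loop(TRAY,16)[:5]],3.4,(456.6,-172.1,.206+np.pi)))
print("blue hull",edgefit(im,[loop(TRAY,0)],3.4,(456.6,-172.1,.206+np.pi)))
print("green",edgefit(im,[loop(TRAY,16)[:5]],3.4,(452,-27.4,2.89)))
print("ivory",edgefit(im,[loop(TRAY,16)[:5]],0,(421.5,134.6,-.156)))
E
```

```text
[574.27730706 226.37463365   8.        ]
board (array([5.73176e+02, 2.24411e+02, 2.80000e-02]), np.float64(47.1))
cover (array([5.76029e+02, 2.26155e+02, 4.80000e-02]), np.float64(57.1))
both (array([5.73471e+02, 2.25092e+02, 2.70000e-02]), np.float64(52.0))
blue (array([ 455.056, -167.656,    3.351]), np.float64(61.4))
blue hull (array([ 456.202, -171.685,    3.352]), np.float64(61.4))
green (array([451.971, -26.902,   2.947]), np.float64(59.7))
ivory (array([ 4.21343e+02,  1.33580e+02, -1.56000e-01]), np.float64(54.6))[ WARN:0@4.374] global loadsave.cpp:1063 imwrite_ Unsupported depth image for selected encoder is fallbacked to CV_8U.
```

```bash
cat > to.py <<'E'
import sys,numpy as np
from cell import ctrl
from scipy.spatial.transform import Rotation as R
s=ctrl.read_state(); p=np.array(s["eef_pos"]); r=R.from_euler("xyz",s["tool_rot"])
print("t%.1f"%s["clock"],"pos",np.round(p,1),"rpy",np.round(s["tool_rot"],3),"F",np.round(s["force"],1),"w %.1f gf %.1f"%(s["width"],s["gripper_force"]),"q",np.round(s["qpos"],2))
for a in sys.argv[1:]:
    x,y,z,yaw=map(float,a.split(","))
    d=R.from_euler("xyz",[np.pi,0,yaw]); print(a,"-> xyz",np.round(r.inv().apply(np.array([x,y,z])-p),1),"rot",np.round((r.inv()*d).as_rotvec(),3))
E
python3 to.py 571.5,301,120,1.605
```

```text
t1.2 pos [199.4 618.7 250.3] rpy [ 3.141 -0.     2.83 ] F [ 0.4 -0.5 -0. ] w 85.5 gf 0.0 q [-1.32  0.63  0.04  1.52 -0.03  1.   -0.02]
571.5,301,120,1.605 -> xyz [-451.6 -188.2  130.3] rot [ 0.    -0.     1.225]
```

```bash
python3 -m creep '[{"jaw":1,"xyz":[-226,-94,20],"angular":[0,0,0.6]},{"jaw":1,"xyz":[-226,-94,20],"angular":[0,0,0.6]},{"jaw":1,"xyz":[-226,-94,20],"angular":[0,0,0.6]},{"jaw":1,"xyz":[-226,-94,20],"angular":[0,0,0.6]},{"jaw":1,"xyz":[-451,-188,100],"angular":[0,0,1.225]},{"jaw":1,"xyz":[-451,-188,100],"angular":[0,0,1.225]},{"jaw":1,"xyz":[-451,-188,130],"angular":[0,0,1.225]},{"jaw":1,"xyz":[-451,-188,130],"angular":[0,0,1.225]},{"jaw":1,"xyz":[-451,-188,130],"angular":[0,0,1.225]},{"jaw":1,"xyz":[-451,-188,130],"angular":[0,0,1.225]},{"jaw":1,"xyz":[-451,-188,130],"angular":[0,0,1.225]},{"jaw":1,"xyz":[-451,-188,130],"angular":[0,0,1.225]}]'; python3 to.py 571.5,301,45,1.605 571.5,301,27,1.605
```

```text
clock: 2.75
eef_pos: [570.0, 303.9, 121.3]
tool_rot: [3.141, -0.002, 1.608]
force: [-0.0, 0.6, -0.0]
width: 85.8
gripper_force: 0.0
t2.8 pos [570.  303.9 121.3] rpy [ 3.141e+00 -2.000e-03  1.608e+00] F [-0.   0.6 -0. ] w 85.8 gf 0.0 q [-0.71  0.79  0.3   1.65 -0.32  0.75 -0.22]
571.5,301,45,1.605 -> xyz [-3.1  1.4 76.3] rot [ 0.001 -0.002  0.003]
571.5,301,27,1.605 -> xyz [-3.1  1.4 94.3] rot [ 0.001 -0.002  0.003]
```

```bash
python3 -m creep '[{"jaw":1,"xyz":[-3,1.4,50],"angular":[0,0,0]},{"jaw":1,"xyz":[-3,1.4,75],"angular":[0,0,0]},{"jaw":1,"xyz":[-3,1.4,85],"angular":[0,0,0]},{"jaw":1,"xyz":[-3,1.4,93],"angular":[0,0,0]},{"jaw":1,"xyz":[-3,1.4,93],"angular":[0,0,0]}]'; python3 to.py 571.5,301,27,1.605;  python3 -m creep '[{"jaw":-1,"xyz":[0,0,0],"angular":[0,0,0]},{"jaw":-1,"xyz":[0,0,0],"angular":[0,0,0]},{"jaw":-1,"xyz":[0,0,0],"angular":[0,0,0]},{"jaw":-1,"xyz":[0,0,0],"angular":[0,0,0]},{"jaw":-1,"xyz":[0,0,0],"angular":[0,0,0]},{"jaw":-1,"xyz":[0,0,0],"angular":[0,0,0]}]'; python3 - <<'E'
from h import *
im=viewer.get_image("side")[0]; cv2.imwrite("pics/g1.png",cv2.resize(im[170:300,170:300,::-1],None,fx=4,fy=4,interpolation=cv2.INTER_CUBIC))
E
```

```text
clock: 3.38
eef_pos: [572.6, 298.9, 27.8]
tool_rot: [3.141, -0.0, 1.605]
force: [0.0, -0.0, 0.4]
width: 85.4
gripper_force: 0.0
t3.4 pos [572.6 298.9  27.8] rpy [ 3.141 -0.     1.605] F [ 0.  -0.   0.4] w 85.4 gf 0.0 q [-0.67  0.92  0.25  1.67 -0.36  0.59 -0.18]
571.5,301,27,1.605 -> xyz [ 2.1 -1.   0.8] rot [ 0.001 -0.     0.   ]
clock: 4.12
eef_pos: [573.3, 298.8, 28.7]
tool_rot: [3.14, -0.001, 1.605]
force: [-1.7, -0.5, 5.3]
width: 58.3
gripper_force: 64.7
```

View pics/g1.png

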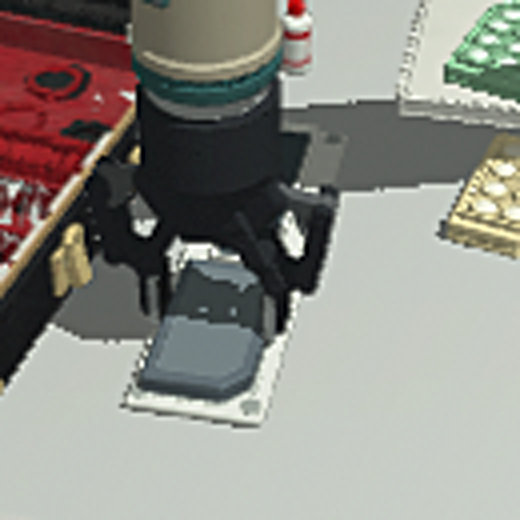

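```bash
python3 -m creep '[{"jaw":-1,"xyz":[0,0,-15],"angular":[0,0,0]},{"jaw":-1,"xyz":[0,0,-40],"angular":[0,0,0]},{"jaw":-1,"xyz":[7,-60,-40],"angular":[0,0,0]},{"jaw":-1,"xyz":[14,-118,-40],"angular":[0,0,0]},{"jaw":-1,"xyz":[14,-118,-20],"angular":[0,0,0]},{"jaw":-1,"xyz":[14,-118,-5],"angular":[0,0,0]},{"jaw":-1,"xyz":[14,-118,4],"angular":[0,0,0]},{"jaw":-1,"xyz":[14,-118,8],"angular":[0,0,0]},{"jaw":-1,"xyz":[14,-118,8],"angular":[0,0,0]}]'; python3 to.py;  python3 -m creep '[{"jaw":1,"xyz":[0,0,0],"angular":[0,0,0]},{"jaw":1,"xyz":[0,0,0],"angular":[0,0,0]},{"jaw":1,"xyz":[0,0,0],"angular":[0,0,0]},{"jaw":1,"xyz":[0,0,0],"angular":[0,0,0]},{"jaw":1,"xyz":[0,0,-40],"angular":[0,0,0]},{"jaw":1,"xyz":[0,0,-90],"angular":[0,0,0]},{"jaw":1,"xyz":[0,-60,-90],"angular":[0,0,0]},{"jaw":1,"xyz":[-60,-60,-90],"angular":[0,0,0]},{"jaw":1,"xyz":[-120,-60,-90],"angular":[0,0,0]},{"jaw":1,"xyz":[-120,-60,-90],"angular":[0,0,0]}]'; python3 - <<'E'
from h import *
im=avg("top"); cv2.imwrite("pics/b.png",im[...,::-1])
b=loop(ORG,8); ft=np.array(prism(24.25,44.25,14,14,14)[:5])+FOOTOFF-[0,0,8]+[0,0,0]
print("board",edgefit(im,[b],0,(573.4,225,.03),span=6,sa=.03)); print("board+foot",edgefit(im,[b,ft],0,(573.4,225,.03),span=6,sa=.03))
print("cover",edgefit(im,[loop(COVER,14)],0,(455,310,.03),span=15))
find("cover",COVER,0,("top","side")); find("tray_ivory",TRAY,0,("top","side"),False)
E
python3 to.py
```

```text
clock: 5.3
eef_pos: [454.9, 307.9, 20.6]
tool_rot: [3.141, -0.001, 1.604]
force: [-3.9, -2.0, 12.6]
width: 58.2
gripper_force: 65.7
t5.3 pos [454.9 307.9  20.6] rpy [ 3.141e+00 -1.000e-03  1.604e+00] F [-3.9 -2.  12.6] w 58.2 gf 65.7 q [-0.77  0.85  0.2   1.95 -0.41  0.38 -0.22]
clock: 6.55
eef_pos: [398.0, 181.3, 109.6]
tool_rot: [-3.14, 0.003, 1.596]
force: [0.8, 0.4, 0.9]
width: 85.5
gripper_force: 0.0
board (array([5.72655e+02, 2.26856e+02, 5.00000e-02]), np.float64(46.8))
board+foot (array([5.72503e+02, 2.26777e+02, 5.20000e-02]), np.float64(54.3))
cover (array([4.55411e+02, 3.09852e+02, 6.50000e-02]), np.float64(53.7))
cover top 0.71 [454.312, 314.64, 0.073] 0.371 652
cover top 0.59 [421.837, 131.857, -0.236] 0.195 769
cover side 0.67 [454.978, 312.429, 0.061] 0.046 999
tray_ivory top 0.76 [421.555, 130.714, -0.199] 0.197 734
tray_ivory side 0.91 [422.248, 134.696, -0.145] 0.075 684
t7.0 pos [398.  187.2 109.2] rpy [-3.142 -0.     1.606] F [-0.1 -0.2 -0.1] w 85.7 gf 0.0 q [-0.66  0.6   0.22  2.21 -0.36  0.36 -0.09][ WARN:0@4.805] global loadsave.cpp:1063 imwrite_ Unsupported depth image for selected encoder is fallbacked to CV_8U.
```

```bash
python3 - <<'E'
import cv2
im=cv2.imread("pics/b.png"); cv2.imwrite("pics/b2.png",cv2.resize(im[150:250,110:270],None,fx=5,fy=5,interpolation=cv2.INTER_CUBIC))
E
python3 to.py 421.5,134,80,1.416 421.5,134,20,1.416
```

```text
t7.0 pos [398.  187.2 109.2] rpy [-3.142 -0.     1.606] F [-0.1 -0.2 -0.1] w 85.7 gf 0.0 q [-0.66  0.6   0.22  2.21 -0.36  0.36 -0.09]
421.5,134,80,1.416 -> xyz [-54.   21.6  29.2] rot [-0.   -0.    0.19]
421.5,134,20,1.416 -> xyz [-54.   21.6  89.2] rot [-0.   -0.    0.19]
```

View pics/b2.png

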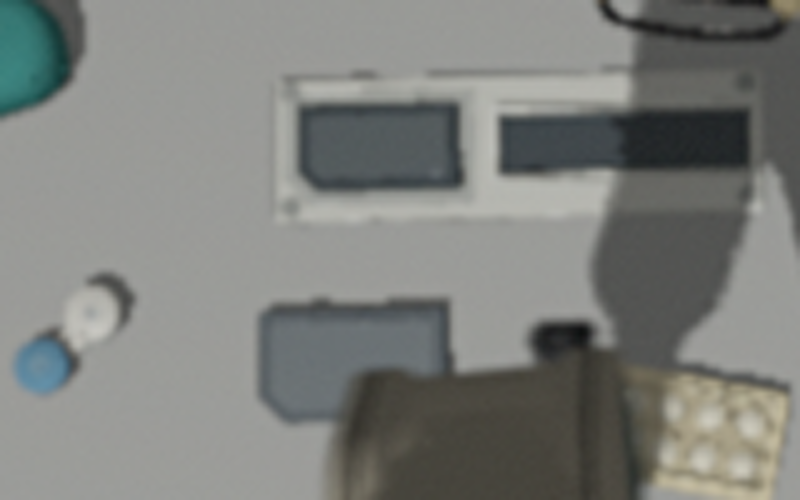

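```bash
python3 - <<'E'
from h import *
for f in("pics/b.png","pics/a.png"):
    im=cv2.imread(f)[...,::-1].astype(np.float32); g=im.mean(2)
    M=np.zeros((384,512),bool)
    if f=="pics/b.png":
        M[166:192,166:206]=1; m=biggest(M&(g<125)); print("foot mask",m.sum(),fit({"top":m},prism(24.25,44.25,12,0,6),8,(571.5,300.5)))
        print("foot edge",edgefit(im,[prism(24.25,44.25,12,6,6)[:5]],8,(571.5,300.5,.03),span=8,sa=.08))
    b=loop(ORG,8); 
    for l,n in(([b[:2]],"A"),([b],"all")): print(f,n,edgefit(im,[b],0,(573.,226,.03),span=6,sa=.06))
    M[:]=0; M[165:190,208:262]=1; m=biggest(M&(g<(100 if f[-5]=='b' else 105)));print("trough px",m.sum(),np.argwhere(m).min(0),np.argwhere(m).max(0)); print(fit({"top":m},prism(17,68,0,0,0),8.6,ray("top",(235,178),8.6)[:2]))
E
```

```text
foot mask 600 (array([5.7096792e+02, 3.0310796e+02, 4.7543339e-02]), np.float64(0.042869281045751634))
foot edge (array([5.72281e+02, 3.00066e+02, 7.00000e-02]), np.float64(61.8))
pics/b.png A (array([5.72601e+02, 2.26752e+02, 5.20000e-02]), np.float64(46.7))
pics/b.png all (array([5.72601e+02, 2.26752e+02, 5.20000e-02]), np.float64(46.7))
trough px 737 [165 210] [189 261]
(array([576.83957487, 169.16438711,  -3.09601391]), np.float64(0.20748663101604276))
pics/a.png A (array([5.73144e+02, 2.24514e+02, 3.00000e-02]), np.float64(47.1))
pics/a.png all (array([5.73144e+02, 2.24514e+02, 3.00000e-02]), np.float64(47.1))
trough px 591 [172 210] [184 259]
(array([576.87970177, 171.14671574,   3.19107904]), np.float64(0.08407816595335257))
```

```bash
python3 -m creep '[{"jaw":1,"xyz":[-54,21.6,0],"angular":[0,0,0.19]},{"jaw":1,"xyz":[-54,21.6,40],"angular":[0,0,0.19]},{"jaw":1,"xyz":[-54,21.6,70],"angular":[0,0,0.19]},{"jaw":1,"xyz":[-54,21.6,85],"angular":[0,0,0.19]},{"jaw":1,"xyz":[-54,21.6,89],"angular":[0,0,0.19]},{"jaw":1,"xyz":[-54,21.6,89],"angular":[0,0,0.19]}]';python3 to.py 421.5,134,20,1.416;  python3 -m creep '[{"jaw":-1,"xyz":[0,0,0],"angular":[0,0,0]},{"jaw":-1,"xyz":[0,0,0],"angular":[0,0,0]},{"jaw":-1,"xyz":[0,0,0],"angular":[0,0,0]},{"jaw":-1,"xyz":[0,0,0],"angular":[0,0,0]},{"jaw":-1,"xyz":[0,0,0],"angular":[0,0,0]},{"jaw":-1,"xyz":[0,0,0],"angular":[0,0,0]}]'; python3 to.py 421.5,134,20,1.416
```

```text
clock: 7.8
eef_pos: [421.2, 133.4, 19.7]
tool_rot: [-3.14, 0.001, 1.415]
force: [-0.1, 0.8, -0.5]
width: 85.4
gripper_force: 0.0
t7.8 pos [421.2 133.4  19.7] rpy [-3.140e+00  1.000e-03  1.415e+00] F [-0.1  0.8 -0.5] w 85.4 gf 0.0 q [-0.56  0.82  0.29  2.24 -1.1   0.23  0.57]
421.5,134,20,1.416 -> xyz [ 0.6  0.2 -0.3] rot [-0.001  0.001 -0.001]
clock: 8.55
eef_pos: [422.1, 133.6, 21.3]
tool_rot: [3.141, -0.002, 1.413]
force: [-1.2, -0.3, 5.2]
width: 58.0
gripper_force: 64.6
t8.6 pos [422.1 133.6  21.3] rpy [ 3.141e+00 -2.000e-03  1.413e+00] F [-1.2 -0.3  5.2] w 58.0 gf 64.6 q [-0.56  0.81  0.29  2.24 -1.1   0.23  0.57]
421.5,134,20,1.416 -> xyz [ 0.3 -0.6  1.3] rot [ 0.001 -0.002 -0.003]
```

```bash
python3 -m creep '[{"jaw":-1,"xyz":[0,0,-15],"angular":[0,0,0]},{"jaw":-1,"xyz":[0,0,-35],"angular":[0,0,0]},{"jaw":-1,"xyz":[0,0,-60],"angular":[0,0,0]},{"jaw":-1,"xyz":[0,0,-60],"angular":[0,0,0]}]'; python3 to.py 572.2,301.4,80,1.61 572.2,301.4,40,1.61
```

```text
clock: 9.05
eef_pos: [422.7, 133.8, 81.8]
tool_rot: [3.139, -0.002, 1.415]
force: [0.7, -0.4, -1.9]
width: 58.5
gripper_force: 65.9
t9.1 pos [422.7 133.8  81.8] rpy [ 3.139e+00 -2.000e-03  1.415e+00] F [ 0.7 -0.4 -1.9] w 58.5 gf 65.9 q [-0.72  0.72  0.52  2.23 -0.94  0.42  0.43]
572.2,301.4,80,1.61 -> xyz [188.9 121.6   2.5] rot [ 0.003 -0.002 -0.195]
572.2,301.4,40,1.61 -> xyz [188.8 121.5  42.5] rot [ 0.003 -0.002 -0.195]
```

```bash
python3 -m creep '[{"jaw":-1,"xyz":[47,30,0],"angular":[0,0,-0.05]},{"jaw":-1,"xyz":[94,60,0],"angular":[0,0,-0.1]},{"jaw":-1,"xyz":[141,91,0],"angular":[0,0,-0.15]},{"jaw":-1,"xyz":[189,121.5,0],"angular":[0.001,-0.001,-0.195]},{"jaw":-1,"xyz":[189,121.5,0],"angular":[0.001,-0.001,-0.195]},{"jaw":-1,"xyz":[189,121.5,20],"angular":[0.001,-0.001,-0.195]},{"jaw":-1,"xyz":[189,121.5,40],"angular":[0.001,-0.001,-0.195]},{"jaw":-1,"xyz":[189,121.5,40],"angular":[0.001,-0.001,-0.195]},{"jaw":-1,"xyz":[189,121.5,40],"angular":[0.001,-0.001,-0.195]}]'; python3 to.py 572.2,301.4,40,1.61; python3 - <<'E'
from h import *
im=viewer.get_image("side")[0]; cv2.imwrite("pics/g2.png",cv2.resize(im[170:300,170:300,::-1],None,fx=4,fy=4,interpolation=cv2.INTER_CUBIC))
find("tray_ivory",TRAY,19.5,("side",),False)
E
```

```text
clock: 10.18
eef_pos: [571.0, 300.4, 40.2]
tool_rot: [-3.14, 0.001, 1.609]
force: [0.2, 0.5, -0.6]
width: 58.0
gripper_force: 69.9
t10.2 pos [571.  300.4  40.2] rpy [-3.140e+00  1.000e-03  1.609e+00] F [ 0.2  0.5 -0.6] w 58.0 gf 69.9 q [-0.87  0.98  0.61  1.68 -0.78  0.74  0.17]
572.2,301.4,40,1.61 -> xyz [1.  1.2 0.2] rot [-0.002  0.001 -0.001]
tray_ivory side 0.87 [572.433, 302.574, 0.1] 0.165 868
```

Correct by about 1 mm and lower gently.

```bash
python3 -m creep '[{"jaw":-1,"xyz":[0.8,1,3],"angular":[0,0,0]},{"jaw":-1,"xyz":[0.8,1,5],"angular":[0,0,0]},{"jaw":-1,"xyz":[0.8,1,7],"angular":[0,0,0]},{"jaw":-1,"xyz":[0.8,1,9],"angular":[0,0,0]},{"jaw":-1,"xyz":[0.8,1,11],"angular":[0,0,0]},{"jaw":-1,"xyz":[0.8,1,12],"angular":[0,0,0]},{"jaw":-1,"xyz":[0.8,1,12],"angular":[0,0,0]}]'; python3 to.py
```

```text
clock: 11.15
eef_pos: [572.0, 301.9, 29.5]
tool_rot: [-3.14, 0.0, 1.61]
force: [-2.8, -0.8, 6.4]
width: 58.2
gripper_force: 71.2
t11.2 pos [572.  301.9  29.5] rpy [-3.14  0.    1.61] F [-2.8 -0.8  6.4] w 58.2 gf 71.2 q [-0.86  1.    0.6   1.68 -0.79  0.73  0.18]
```

```bash
python3 -m creep '[{"jaw":1,"xyz":[0,0,0],"angular":[0,0,0]},{"jaw":1,"xyz":[0,0,0],"angular":[0,0,0]},{"jaw":1,"xyz":[0,0,0],"angular":[0,0,0]},{"jaw":1,"xyz":[0,0,0],"angular":[0,0,0]},{"jaw":1,"xyz":[0,0,-40],"angular":[0,0,0]},{"jaw":1,"xyz":[0,0,-80],"angular":[0,0,0]},{"jaw":1,"xyz":[-60,-40,-100],"angular":[0,0,0.1]},{"jaw":1,"xyz":[-120,-60,-100],"angular":[0,0,0.1]},{"jaw":1,"xyz":[-180,-60,-100],"angular":[0,0,0.1]},{"jaw":1,"xyz":[-200,-60,-100],"angular":[0,0,0.1]}]'; python3 - <<'E'
from h import *
im=avg("top",3); cv2.imwrite("pics/c.png",im[...,::-1]); viewer.get_image("side")
print("ivory edge",edgefit(im,[loop(TRAY,16)[:5]],8,(572,301.5,.04)))
find("tray_ivory",TRAY,8,("top","side"),False)
find("tray_green",TRAY,3.4,("top","side"),False)
b=cv2.imread("pics/c.png")[150:250,110:370]; cv2.imwrite("pics/c2.png",cv2.resize(b,None,fx=3,fy=3,interpolation=cv2.INTER_CUBIC))
E
python3 to.py 452,-27.5,100,1.35
```

```text
clock: 12.4
eef_pos: [519.6, 95.8, 129.4]
tool_rot: [-3.141, 0.002, 1.505]
force: [0.7, 0.1, -0.2]
width: 85.3
gripper_force: 0.0
ivory edge (array([5.77313e+02, 2.96157e+02, 1.02000e-01]), np.float64(56.3))
tray_ivory top 0.94 [571.764, 302.118, 0.036] 0.044 863
tray_ivory side 0.95 [571.948, 302.768, 0.034] 0.069 940
tray_green top 0.85 [451.341, -28.149, 2.935] 0.046 862
tray_green side 0.86 [452.762, -30.262, 2.935] 0.063 526
t12.8 pos [519.9 101.4 128.4] rpy [-3.140e+00  1.000e-03  1.512e+00] F [ 0.   0.5 -0.3] w 85.7 gf 0.0 q [-0.67  0.74  0.67  1.97 -0.73  0.68  0.41]
452,-27.5,100,1.35 -> xyz [-132.6  -60.2   28.5] rot [-0.002  0.001  0.162][ WARN:0@4.031] global loadsave.cpp:1063 imwrite_ Unsupported depth image for selected encoder is fallbacked to CV_8U.
```

View pics/c2.png

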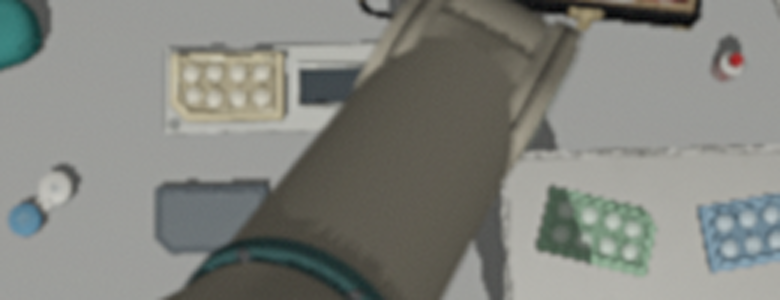

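```bash
python3 -m creep '[{"jaw":0.85,"xyz":[-66,-30,0],"angular":[0,0,0.07]},{"jaw":0.85,"xyz":[-133,-60,0],"angular":[0,0,0.148]},{"jaw":0.85,"xyz":[-133,-60,20],"angular":[0,0,0.148]},{"jaw":0.85,"xyz":[-133,-60,28],"angular":[0,0,0.148]},{"jaw":0.85,"xyz":[-133,-60,28],"angular":[0,0,0.148]},{"jaw":0.85,"xyz":[-133,-60,28],"angular":[0,0,0.148]}]'; python3 to.py 452,-28.8,23.4,1.364
```

```text
clock: 13.55
eef_pos: [452.9, -27.9, 100.9]
tool_rot: [-3.141, 0.001, 1.365]
force: [-0.0, -0.4, -0.3]
width: 79.1
gripper_force: 0.0
t13.6 pos [452.9 -27.9 100.9] rpy [-3.141e+00  1.000e-03  1.365e+00] F [-0.  -0.4 -0.3] w 79.1 gf 0.0 q [-0.38  0.7   0.58  2.19 -0.85  0.49  0.66]
452,-28.8,23.4,1.364 -> xyz [-1.  -0.7 77.5] rot [-0.     0.001  0.001]
```

```bash
python3 -m creep '[{"jaw":0.85,"xyz":[-1,-0.7,40],"angular":[0,0,0]},{"jaw":0.85,"xyz":[-1,-0.7,62],"angular":[0,0,0]},{"jaw":0.85,"xyz":[-1,-0.7,72],"angular":[0,0,0]},{"jaw":0.85,"xyz":[-1,-0.7,77],"angular":[0,0,0]},{"jaw":0.85,"xyz":[-1,-0.7,77],"angular":[0,0,0]},{"jaw":-1,"xyz":[-1,-0.7,77],"angular":[0,0,0]},{"jaw":-1,"xyz":[-1,-0.7,77],"angular":[0,0,0]},{"jaw":-1,"xyz":[-1,-0.7,77],"angular":[0,0,0]},{"jaw":-1,"xyz":[-1,-0.7,77],"angular":[0,0,0]},{"jaw":-1,"xyz":[-1,-0.7,77],"angular":[0,0,0]},{"jaw":-1,"xyz":[-1,-0.7,77],"angular":[0,0,0]}]'; python3 to.py;python3 to.py;  python3 -m creep '[{"jaw":-1,"xyz":[0,0,-15],"angular":[0,0,0]},{"jaw":-1,"xyz":[0,0,-35],"angular":[0,0,0]},{"jaw":-1,"xyz":[0,0,-70],"angular":[0,0,0]},{"jaw":-1,"xyz":[0,0,-90],"angular":[0,0,0]},{"jaw":-1,"xyz":[0,0,-90],"angular":[0,0,0]}]'; python3 to.py 500,150,120,3.0
```

```text
clock: 14.92
eef_pos: [451.4, -30.0, 24.8]
tool_rot: [3.141, 0.001, 1.362]
force: [-1.5, 0.2, 5.7]
width: 57.9
gripper_force: 65.4
t14.9 pos [451.4 -30.   24.8] rpy [3.141e+00 1.000e-03 1.362e+00] F [-1.5  0.2  5.7] w 57.9 gf 65.4 q [-0.21  0.81  0.33  2.21 -1.04  0.27  0.83]
t14.9 pos [451.4 -30.   24.8] rpy [3.141e+00 1.000e-03 1.362e+00] F [-1.5  0.2  5.7] w 57.9 gf 65.4 q [-0.21  0.81  0.33  2.21 -1.04  0.27  0.83]
clock: 15.55
eef_pos: [452.0, -29.9, 115.1]
tool_rot: [3.139, 0.001, 1.363]
force: [0.7, 0.5, -1.2]
width: 58.1
gripper_force: 66.7
t15.6 pos [452.  -29.9 115.1] rpy [3.139e+00 1.000e-03 1.363e+00] F [ 0.7  0.5 -1.2] w 58.1 gf 66.7 q [-0.41  0.68  0.62  2.19 -0.82  0.52  0.64]
500,150,120,3.0 -> xyz [185.9   9.8  -5. ] rot [ 1.000e-03  2.000e-03 -1.637e+00]
```

```bash
python3 -m creep '[{"jaw":-1,"xyz":[15,0,0],"angular":[0,0,-0.15]},{"jaw":-1,"xyz":[30,1,0],"angular":[0,0,-0.3]},{"jaw":-1,"xyz":[45,2,0],"angular":[0,0,-0.45]},{"jaw":-1,"xyz":[60,3,0],"angular":[0,0,-0.6]},{"jaw":-1,"xyz":[80,4,0],"angular":[0,0,-0.75]},{"jaw":-1,"xyz":[100,5,0],"angular":[0,0,-0.9]},{"jaw":-1,"xyz":[120,6,0],"angular":[0,0,-1.05]},{"jaw":-1,"xyz":[140,7,0],"angular":[0,0,-1.2]},{"jaw":-1,"xyz":[155,8,0],"angular":[0,0,-1.35]},{"jaw":-1,"xyz":[170,9,0],"angular":[0,0,-1.5]},{"jaw":-1,"xyz":[186,10,0],"angular":[0,0,-1.637]},{"jaw":-1,"xyz":[186,10,0],"angular":[0,0,-1.637]}]'; python3 to.py 572,302.5,110,4.747
```

```text
clock: 17.05
eef_pos: [499.1, 151.0, 112.7]
tool_rot: [3.142, -0.002, 2.999]
force: [-1.1, -0.2, -1.0]
width: 58.5
gripper_force: 66.6
t17.1 pos [499.1 151.  112.7] rpy [ 3.142e+00 -2.000e-03  2.999e+00] F [-1.1 -0.2 -1. ] w 58.5 gf 66.6 q [-0.52  0.67  0.25  2.   -0.33  0.51  1.4 ]
572,302.5,110,4.747 -> xyz [-50.8 160.3   2.6] rot [ 0.002 -0.002 -1.748]
```

```bash
python3 -m creep '[{"jaw":-1,"xyz":[-5,15,0],"angular":[0,0,-0.15]},{"jaw":-1,"xyz":[-10,30,0],"angular":[0,0,-0.3]},{"jaw":-1,"xyz":[-15,45,0],"angular":[0,0,-0.45]},{"jaw":-1,"xyz":[-20,60,0],"angular":[0,0,-0.6]},{"jaw":-1,"xyz":[-25,80,0],"angular":[0,0,-0.75]},{"jaw":-1,"xyz":[-30,100,0],"angular":[0,0,-0.9]},{"jaw":-1,"xyz":[-35,120,0],"angular":[0,0,-1.05]},{"jaw":-1,"xyz":[-40,140,0],"angular":[0,0,-1.2]},{"jaw":-1,"xyz":[-45,150,0],"angular":[0,0,-1.35]},{"jaw":-1,"xyz":[-50,160,0],"angular":[0,0,-1.5]},{"jaw":-1,"xyz":[-51,160,0],"angular":[0,0,-1.65]},{"jaw":-1,"xyz":[-51,160,0],"angular":[0,0,-1.748]}]'; python3 to.py 572,302.5,60,4.747
```

```text
clock: 18.55
eef_pos: [572.2, 299.5, 112.2]
tool_rot: [3.138, -0.002, -1.536]
force: [-0.3, -0.0, -1.1]
width: 57.8
gripper_force: 66.6
t18.6 pos [572.2 299.5 112.2] rpy [ 3.138e+00 -2.000e-03 -1.536e+00] F [-0.3 -0.  -1.1] w 57.8 gf 66.6 q [-0.41  0.79 -0.19  1.64  0.2   0.74  2.47]
572,302.5,60,4.747 -> xyz [-3.1 -0.1 52.2] rot [ 0.004 -0.002 -0.   ]
```

```bash
python3 -m creep '[{"jaw":-1,"xyz":[-3,0,25],"angular":[0.002,-0.002,0]},{"jaw":-1,"xyz":[-3,0,51],"angular":[0.002,-0.002,0]},{"jaw":-1,"xyz":[-3,0,51],"angular":[0.002,-0.002,0]},{"jaw":-1,"xyz":[-3,0,51],"angular":[0.002,-0.002,0]}]'; python3 - <<'E'
from h import *
viewer.get_image("side")
find("tray_green",TRAY,39.5,("side",),False)
find("tray_ivory",TRAY,8,("side",),False)
E
python3 to.py 572,302.5,50,4.747
```

```text
clock: 19.05
eef_pos: [572.8, 303.4, 62.6]
tool_rot: [-3.141, 0.001, -1.538]
force: [-0.1, 0.5, -0.9]
width: 57.7
gripper_force: 66.6
tray_green side 0.6 [578.346, 300.98, 0.193] 0.265 795
t19.2 pos [573.2 304.1  63.5] rpy [-3.139e+00  2.000e-03 -1.537e+00] F [-0.  -0.1 -1.2] w 58.4 gf 66.6 q [-0.43  0.86 -0.18  1.65  0.22  0.65  2.45]
572,302.5,50,4.747 -> xyz [ 1.5  1.3 13.5] rot [-0.002  0.002 -0.001]
```

```bash
python3 -m creep '[{"jaw":-1,"xyz":[0.8,1,6],"angular":[0,0.001,0]},{"jaw":-1,"xyz":[0.8,1,10],"angular":[0,0.001,0]},{"jaw":-1,"xyz":[0.8,1,13],"angular":[0,0.001,0]},{"jaw":-1,"xyz":[0.8,1,15],"angular":[0,0.001,0]},{"jaw":-1,"xyz":[0.8,1,16],"angular":[0,0.001,0]},{"jaw":-1,"xyz":[0.8,1,17],"angular":[0,0.001,0]},{"jaw":-1,"xyz":[0.8,1,18],"angular":[0,0.001,0]},{"jaw":-1,"xyz":[0.8,1,18],"angular":[0,0.001,0]}]'; python3 to.py
```

```text
clock: 20.2
eef_pos: [571.6, 303.0, 45.5]
tool_rot: [-3.141, 0.0, -1.536]
force: [-1.7, -1.0, 6.6]
width: 58.4
gripper_force: 67.6
t20.2 pos [571.6 303.   45.5] rpy [-3.141  0.    -1.536] F [-1.7 -1.   6.6] w 58.4 gf 67.6 q [-0.43  0.88 -0.17  1.66  0.23  0.62  2.45]
```

```bash
python3 -m creep '[{"jaw":1,"xyz":[0,0,0],"angular":[0,0,0]},{"jaw":1,"xyz":[0,0,0],"angular":[0,0,0]},{"jaw":1,"xyz":[0,0,0],"angular":[0,0,0]},{"jaw":1,"xyz":[0,0,0],"angular":[0,0,0]},{"jaw":1,"xyz":[0,0,-40],"angular":[0,0,0]},{"jaw":1,"xyz":[0,0,-80],"angular":[0,0,0]},{"jaw":1,"xyz":[20,-30,-100],"angular":[0,0,0.17]},{"jaw":1,"xyz":[40,-40,-100],"angular":[0,0,0.35]},{"jaw":1,"xyz":[80,-50,-100],"angular":[0,0,0.53]},{"jaw":1,"xyz":[120,-60,-100],"angular":[0,0,0.71]},{"jaw":1,"xyz":[160,-70,-100],"angular":[0,0,0.89]},{"jaw":1,"xyz":[200,-80,-100],"angular":[0,0,1.07]}]'; python3 to.py 456,-170,110,1.78
```

```text
clock: 21.7
eef_pos: [658.6, 104.7, 144.4]
tool_rot: [-3.141, 0.001, -2.612]
force: [0.3, -0.2, -0.2]
width: 85.1
gripper_force: 0.0
t21.7 pos [658.6 104.7 144.4] rpy [-3.141e+00  1.000e-03 -2.612e+00] F [ 0.3 -0.2 -0.2] w 85.1 gf 0.0 q [-0.24  0.77  0.07  1.56 -0.07  0.81  1.96]
456,-170,110,1.78 -> xyz [ 313.6 -134.7   34.2] rot [1.000e-03 1.000e-03 1.891e+00]
```

```bash
python3 -m creep '[{"jaw":1,"xyz":[30,-13,0],"angular":[0,0,0.18]},{"jaw":1,"xyz":[60,-26,0],"angular":[0,0,0.36]},{"jaw":1,"xyz":[90,-39,0],"angular":[0,0,0.54]},{"jaw":1,"xyz":[120,-52,0],"angular":[0,0,0.72]},{"jaw":1,"xyz":[150,-65,0],"angular":[0,0,0.9]},{"jaw":1,"xyz":[180,-78,0],"angular":[0,0,1.08]},{"jaw":1,"xyz":[210,-91,0],"angular":[0,0,1.26]},{"jaw":1,"xyz":[240,-104,0],"angular":[0,0,1.44]},{"jaw":1,"xyz":[270,-117,0],"angular":[0,0,1.62]},{"jaw":1,"xyz":[300,-130,0],"angular":[0,0,1.8]},{"jaw":0.85,"xyz":[313,-135,20],"angular":[0,0,1.89]},{"jaw":0.85,"xyz":[313,-135,34],"angular":[0,0,1.89]}]'; python3 - <<'E'
from h import *
[viewer.get_image(c) for c in("top","side")]
find("tray_green",TRAY,24,("top","side"),False)
find("tray_blue",TRAY,3.4,("top","side"),False)
find("cover",COVER,0,("top","side"),False)
E
python3 to.py
```

```text
clock: 23.2
eef_pos: [457.4, -170.5, 109.7]
tool_rot: [3.141, 0.0, 1.786]
force: [0.8, 0.5, -0.4]
width: 78.8
gripper_force: 0.0
tray_green top 0.88 [571.006, 302.743, 0.025] 0.052 886
tray_green side 0.93 [571.736, 303.46, 0.041] 0.072 948
tray_blue top 0.76 [451.712, -152.239, 0.224] 0.546 579
tray_blue top 0.35 [578.19, 192.332, 3.164] 0.529 1837
tray_blue top 0.32 [616.074, -236.592, 1.733] 1.0 88
tray_blue side 0.7 [458.009, -170.945, -2.978] 0.147 344
tray_blue side 0.45 [454.342, 317.046, 0.029] 0.073 999
cover top 0.69 [558.161, -109.396, 0.72] 1.0 100
cover top 0.65 [454.664, 312.986, 0.026] 0.037 850
cover side 0.87 [454.867, 313.425, 0.027] 0.052 1001
t23.6 pos [ 458.6 -169.6  110.6] rpy [3.14  0.    1.788] F [-0.1 -0.5 -0.9] w 78.8 gf 0.0 q [-0.01  0.68  0.46  2.09 -0.62  0.5   1.13]
```

```bash
python3 - <<'E'
from h import *
for f in("pics/a.png","pics/b.png","pics/c.png"):
    im=cv2.imread(f)[...,::-1].astype(int)
    for n,sl,g in(("blue",(slice(205,250),slice(335,392)),im[...,2]-im[...,0]),("green",(slice(205,250),slice(283,332)),2*im[...,1]-im[...,0]-im[...,2])):
        M=np.zeros((384,512),bool); M[sl]=1; m=biggest(cv2.morphologyEx((M&(g>(8 if n=="blue" else 10))).astype(np.uint8),cv2.MORPH_CLOSE,np.ones((5,5))))
        print(f,n,m.sum(),fit({"top":m},TRAY,3.4,(455,-171 if n=="blue" else -28)))
E
python3 to.py 456.6,-171.2,23.4,1.78
```

```text
pics/a.png blue 869 (array([ 454.74316084, -172.2595142 ,   -2.9500869 ]), np.float64(0.04996051354949345))
pics/a.png green 921 (array([449.90256283, -28.72665881,  -3.36219535]), np.float64(0.04335441016797598))
pics/b.png blue 869 (array([ 454.58461554, -172.23643816,    3.33033859]), np.float64(0.05123761817730544))
pics/b.png green 877 (array([450.62674654, -29.61743881,   2.91373107]), np.float64(0.04387953585082836))
pics/c.png blue 872 (array([ 454.58782105, -172.3142442 ,    3.33258879]), np.float64(0.050449721172872816))
pics/c.png green 884 (array([450.2041903 , -29.58112944,   2.90799158]), np.float64(0.04381155177002928))
t23.6 pos [ 458.6 -169.6  110.6] rpy [3.14  0.    1.788] F [-0.1 -0.5 -0.9] w 78.8 gf 0.0 q [-0.01  0.68  0.46  2.09 -0.62  0.5   1.13]
456.6,-171.2,23.4,1.78 -> xyz [-1.1 -2.4 87.2] rot [0.002 0.    0.008]
```

```bash
python3 -m creep '[{"jaw":0.85,"xyz":[-2,-3.2,40],"angular":[0.001,0,0.02]},{"jaw":0.85,"xyz":[-2,-3.2,65],"angular":[0.001,0,0.02]},{"jaw":0.85,"xyz":[-2,-3.2,80],"angular":[0.001,0,0.02]},{"jaw":0.85,"xyz":[-2,-3.2,86.5],"angular":[0.001,0,0.02]},{"jaw":0.85,"xyz":[-2,-3.2,86.5],"angular":[0.001,0,0.02]},{"jaw":-1,"xyz":[-2,-3.2,86.5],"angular":[0.001,0,0.02]},{"jaw":-1,"xyz":[-2,-3.2,86.5],"angular":[0.001,0,0.02]},{"jaw":-1,"xyz":[-2,-3.2,86.5],"angular":[0.001,0,0.02]},{"jaw":-1,"xyz":[-2,-3.2,86.5],"angular":[0.001,0,0.02]},{"jaw":-1,"xyz":[-2,-3.2,86.5],"angular":[0.001,0,0.02]},{"jaw":-1,"xyz":[-2,-3.2,86.5],"angular":[0.001,0,0.02]}]'; python3 to.py;  python3 -m creep '[{"jaw":-1,"xyz":[0,0,-15],"angular":[0,0,0]},{"jaw":-1,"xyz":[0,0,-35],"angular":[0,0,0]},{"jaw":-1,"xyz":[0,0,-70],"angular":[0,0,0]},{"jaw":-1,"xyz":[0,0,-100],"angular":[0,0,0]},{"jaw":-1,"xyz":[0,0,-100],"angular":[0,0,0]}]'; python3 to.py 510,60,130,3.2
```

```text
clock: 24.98
eef_pos: [455.9, -172.7, 24.9]
tool_rot: [3.14, 0.001, 1.767]
force: [-1.4, 0.5, 6.8]
width: 58.3
gripper_force: 64.5
t25.0 pos [ 455.9 -172.7   24.9] rpy [3.140e+00 1.000e-03 1.767e+00] F [-1.4  0.5  6.8] w 58.3 gf 64.5 q [ 0.12  0.82  0.28  2.12 -0.76  0.3   1.24]
clock: 25.6
eef_pos: [456.8, -172.8, 126.3]
tool_rot: [3.138, 0.003, 1.767]
force: [0.3, 0.0, -2.5]
width: 57.8
gripper_force: 65.5
t25.6 pos [ 456.8 -172.8  126.3] rpy [3.138e+00 3.000e-03 1.767e+00] F [ 0.3  0.  -2.5] w 57.8 gf 65.5 q [-0.03  0.66  0.51  2.09 -0.62  0.54  1.12]
510,60,130,3.2 -> xyz [218.   97.7  -3.8] rot [ 0.002  0.005 -1.433]
```

```bash
python3 -m creep '[{"jaw":-1,"xyz":[22,10,0],"angular":[0,0,-0.14]},{"jaw":-1,"xyz":[44,20,0],"angular":[0,0,-0.28]},{"jaw":-1,"xyz":[66,30,0],"angular":[0,0,-0.43]},{"jaw":-1,"xyz":[88,40,0],"angular":[0,0,-0.57]},{"jaw":-1,"xyz":[110,50,0],"angular":[0,0,-0.72]},{"jaw":-1,"xyz":[132,60,0],"angular":[0,0,-0.86]},{"jaw":-1,"xyz":[154,70,0],"angular":[0,0,-1.0]},{"jaw":-1,"xyz":[176,80,0],"angular":[0,0,-1.15]},{"jaw":-1,"xyz":[198,90,0],"angular":[0,0,-1.29]},{"jaw":-1,"xyz":[218,98,0],"angular":[0,0,-1.43]},{"jaw":-1,"xyz":[218,98,0],"angular":[0,0,-1.43]}]'; python3 to.py 571.8,302.7,130,4.745
```

```text
clock: 26.98
eef_pos: [508.6, 62.3, 123.2]
tool_rot: [3.14, -0.001, -3.084]
force: [-0.5, 0.3, -1.5]
width: 58.4
gripper_force: 65.4
t27.0 pos [508.6  62.3 123.2] rpy [ 3.140e+00 -1.000e-03 -3.084e+00] F [-0.5  0.3 -1.5] w 58.4 gf 65.4 q [-0.29  0.64  0.18  2.02 -0.22  0.51  1.67]
571.8,302.7,130,4.745 -> xyz [-76.9 236.4  -6.6] rot [ 0.002 -0.    -1.546]
```

```bash
python3 -m creep '[{"jaw":-1,"xyz":[-8,24,-5],"angular":[0,0,-0.15]},{"jaw":-1,"xyz":[-16,48,-5],"angular":[0,0,-0.31]},{"jaw":-1,"xyz":[-24,72,-5],"angular":[0,0,-0.46]},{"jaw":-1,"xyz":[-32,96,-5],"angular":[0,0,-0.62]},{"jaw":-1,"xyz":[-40,120,-5],"angular":[0,0,-0.77]},{"jaw":-1,"xyz":[-48,144,-5],"angular":[0,0,-0.93]},{"jaw":-1,"xyz":[-56,168,-5],"angular":[0,0,-1.08]},{"jaw":-1,"xyz":[-64,192,-5],"angular":[0,0,-1.24]},{"jaw":-1,"xyz":[-72,220,-5],"angular":[0,0,-1.39]},{"jaw":-1,"xyz":[-77,236,-5],"angular":[0.001,0,-1.546]},{"jaw":-1,"xyz":[-77,236,-5],"angular":[0.001,0,-1.546]},{"jaw":-1,"xyz":[-77,236,-5],"angular":[0.001,0,-1.546]}]'; python3 to.py 571.8,302.7,78,4.745
```

```text
clock: 28.48
eef_pos: [572.7, 297.8, 128.0]
tool_rot: [3.141, -0.003, -1.545]
force: [0.4, -0.2, -0.9]
width: 58.1
gripper_force: 65.4
t28.5 pos [572.7 297.8 128. ] rpy [ 3.141e+00 -3.000e-03 -1.545e+00] F [ 0.4 -0.2 -0.9] w 58.1 gf 65.4 q [-0.4   0.77 -0.21  1.63  0.21  0.77  2.46]
571.8,302.7,78,4.745 -> xyz [-5.1  0.8 50. ] rot [ 0.001 -0.003 -0.007]
```

```bash
python3 -m creep '[{"jaw":-1,"xyz":[-3,0.8,25],"angular":[0,-0.001,-0.007]},{"jaw":-1,"xyz":[-3,0.8,50],"angular":[0,-0.001,-0.007]},{"jaw":-1,"xyz":[-3,0.8,50],"angular":[0,-0.001,-0.007]},{"jaw":-1,"xyz":[-3,0.8,50],"angular":[0,-0.001,-0.007]},{"jaw":-1,"xyz":[-3,0.8,50],"angular":[0,-0.001,-0.007]}]'; python3 to.py 571.8,302.7,61,4.745
```

```text
clock: 29.1
eef_pos: [572.8, 303.3, 79.9]
tool_rot: [-3.139, 0.001, -1.534]
force: [-0.4, -0.3, -1.2]
width: 58.0
gripper_force: 65.4
t29.1 pos [572.8 303.3  79.9] rpy [-3.139e+00  1.000e-03 -1.534e+00] F [-0.4 -0.3 -1.2] w 58.0 gf 65.4 q [-0.42  0.84 -0.2   1.65  0.23  0.68  2.45]
571.8,302.7,61,4.745 -> xyz [ 0.5  1.1 18.9] rot [-0.002  0.001  0.004]
```

```bash
python3 -m creep '[{"jaw":-1,"xyz":[0.5,0.9,6],"angular":[0,0.001,0.003]},{"jaw":-1,"xyz":[0.5,0.9,10],"angular":[0,0.001,0.003]},{"jaw":-1,"xyz":[0.5,0.9,13],"angular":[0,0.001,0.003]},{"jaw":-1,"xyz":[0.5,0.9,15],"angular":[0,0.001,0.003]},{"jaw":-1,"xyz":[0.5,0.9,16],"angular":[0,0.001,0.003]},{"jaw":-1,"xyz":[0.5,0.9,17],"angular":[0,0.001,0.003]},{"jaw":-1,"xyz":[0.5,0.9,18.2],"angular":[0,0.001,0.003]},{"jaw":-1,"xyz":[0.5,0.9,18.2],"angular":[0,0.001,0.003]}]'; python3 to.py
```

```text
clock: 30.1
eef_pos: [571.2, 302.8, 61.6]
tool_rot: [-3.141, -0.001, -1.536]
force: [-1.3, -1.4, 6.4]
width: 58.1
gripper_force: 66.4
t30.1 pos [571.2 302.8  61.6] rpy [-3.141e+00 -1.000e-03 -1.536e+00] F [-1.3 -1.4  6.4] w 58.1 gf 66.4 q [-0.42  0.86 -0.19  1.66  0.24  0.64  2.44]
```

```bash
python3 -m creep '[{"jaw":1,"xyz":[0,0,0],"angular":[0,0,0]},{"jaw":1,"xyz":[0,0,0],"angular":[0,0,0]},{"jaw":1,"xyz":[0,0,0],"angular":[0,0,0]},{"jaw":1,"xyz":[0,0,0],"angular":[0,0,0]},{"jaw":1,"xyz":[0,0,-40],"angular":[0,0,0]},{"jaw":1,"xyz":[0,0,-60],"angular":[0,0,0]},{"jaw":1,"xyz":[0,50,-60],"angular":[0,0,0]},{"jaw":1,"xyz":[30,110,-60],"angular":[0,0,0]},{"jaw":1,"xyz":[90,120,-60],"angular":[0,0,0]},{"jaw":1,"xyz":[150,120,-60],"angular":[0,0,0]},{"jaw":1,"xyz":[150,120,-60],"angular":[0,0,0]}]'; python3 - <<'E'
from h import *
[viewer.get_image(c) for c in("top","side")]
find("tray_blue",TRAY,40,("top","side"),False)
find("cover",COVER,0,("top","side"),False)
E
python3 to.py 454.8,312,80,4.741
```

```text
clock: 31.48
eef_pos: [456.1, 142.5, 120.6]
tool_rot: [3.14, -0.005, -1.545]
force: [0.2, 0.7, -0.6]
width: 85.4
gripper_force: 0.0
tray_blue top 0.62 [570.697, 303.775, 0.038] 0.035 918
tray_blue side 0.96 [570.86, 304.577, 0.039] 0.056 983
cover top 0.71 [454.521, 312.879, 0.044] 0.043 860
cover side 0.94 [454.455, 312.461, 0.054] 0.065 966
t31.8 pos [456.4 150.5 120.5] rpy [-3.141  0.    -1.534] F [ 0.6 -0.9 -0.1] w 85.4 gf 0.0 q [-0.23  0.61 -0.21  2.1   0.27  0.46  2.53]
454.8,312,80,4.741 -> xyz [-161.4   -4.3   40.6] rot [-0.001  0.     0.008]
```

```bash
python3 -m creep '[{"jaw":1,"xyz":[-55,-1,0],"angular":[0,0,0]},{"jaw":1,"xyz":[-110,-2,0],"angular":[0,0,-0.008]},{"jaw":1,"xyz":[-161.5,-4.3,20],"angular":[0,0,-0.008]},{"jaw":1,"xyz":[-161.5,-4.3,50],"angular":[0,0,-0.008]},{"jaw":1,"xyz":[-161.5,-4.3,60],"angular":[0,0,-0.008]},{"jaw":1,"xyz":[-161.5,-4.3,60],"angular":[0,0,-0.008]},{"jaw":1,"xyz":[-161.5,-4.3,60],"angular":[0,0,-0.008]}]'; python3 to.py 454.5,312.4,20,4.757
```

```text
clock: 32.65
eef_pos: [455.8, 310.0, 61.2]
tool_rot: [-3.14, -0.0, -1.529]
force: [-0.5, 0.6, 0.0]
width: 85.5
gripper_force: 0.0
t32.6 pos [455.8 310.   61.2] rpy [-3.14  -0.    -1.529] F [-0.5  0.6  0. ] w 85.5 gf 0.0 q [-0.55  0.77 -0.15  1.93  0.25  0.45  2.3 ]
454.5,312.4,20,4.757 -> xyz [-2.5  1.3 41.2] rot [-0.001 -0.    -0.003]
```

```bash
python3 -m creep '[{"jaw":1,"xyz":[-2,1.2,20],"angular":[0,0,0]},{"jaw":1,"xyz":[-2,1.2,34],"angular":[0,0,0]},{"jaw":1,"xyz":[-2,1.2,40],"angular":[0,0,0]},{"jaw":1,"xyz":[-2,1.2,41],"angular":[0,0,0]},{"jaw":1,"xyz":[-2,1.2,41],"angular":[0,0,0]},{"jaw":-1,"xyz":[-2,1.2,41],"angular":[0,0,0]},{"jaw":-1,"xyz":[-2,1.2,41],"angular":[0,0,0]},{"jaw":-1,"xyz":[-2,1.2,41],"angular":[0,0,0]},{"jaw":-1,"xyz":[-2,1.2,41],"angular":[0,0,0]},{"jaw":-1,"xyz":[-2,1.2,41],"angular":[0,0,0]},{"jaw":-1,"xyz":[-2,1.2,41],"angular":[0,0,0]}]'; python3 to.py;  python3 -m creep '[{"jaw":-1,"xyz":[0,0,-15],"angular":[0,0,0]},{"jaw":-1,"xyz":[0,0,-40],"angular":[0,0,0]},{"jaw":-1,"xyz":[0,0,-80],"angular":[0,0,0]},{"jaw":-1,"xyz":[0,0,-80],"angular":[0,0,0]},{"jaw":-1,"xyz":[0,0,-80],"angular":[0,0,0]}]'; python3 to.py 571.3,303,95,4.747
```

```text
clock: 34.02
eef_pos: [454.1, 312.3, 20.3]
tool_rot: [-3.14, -0.0, -1.528]
force: [-0.2, -0.4, 6.4]
width: 58.3
gripper_force: 64.3
t34.0 pos [454.1 312.3  20.3] rpy [-3.14  -0.    -1.528] F [-0.2 -0.4  6.4] w 58.3 gf 64.3 q [-0.57  0.84 -0.13  1.94  0.26  0.37  2.28]
clock: 34.65
eef_pos: [453.8, 312.0, 99.7]
tool_rot: [-3.141, -0.001, -1.529]
force: [-0.4, -0.3, -0.6]
width: 58.4
gripper_force: 64.5
t34.6 pos [453.8 312.   99.7] rpy [-3.141e+00 -1.000e-03 -1.529e+00] F [-0.4 -0.3 -0.6] w 58.4 gf 64.5 q [-0.54  0.71 -0.18  1.92  0.23  0.53  2.31]
571.3,303,95,4.747 -> xyz [  13.9 -117.     4.8] rot [-0.001 -0.001  0.008]
```

```bash
python3 -m creep '[{"jaw":-1,"xyz":[4,-35,0],"angular":[0,0,0]},{"jaw":-1,"xyz":[8,-70,0],"angular":[0,0,0.004]},{"jaw":-1,"xyz":[12,-100,0],"angular":[0,0,0.008]},{"jaw":-1,"xyz":[13.6,-117,0],"angular":[0,0,0.008]},{"jaw":-1,"xyz":[13.6,-117,5],"angular":[0,0,0.008]},{"jaw":-1,"xyz":[13.6,-117,5],"angular":[0,0,0.008]},{"jaw":-1,"xyz":[13.6,-117,5],"angular":[0,0,0.008]},{"jaw":-1,"xyz":[13.6,-117,5],"angular":[0,0,0.008]}]'; python3 to.py 571.3,303.3,76,4.747
```

```text
clock: 35.65
eef_pos: [570.7, 303.9, 94.5]
tool_rot: [-3.142, -0.001, -1.536]
force: [0.3, 0.5, 0.4]
width: 58.1
gripper_force: 64.4
t35.6 pos [570.7 303.9  94.5] rpy [-3.142e+00 -1.000e-03 -1.536e+00] F [0.3 0.5 0.4] w 58.1 gf 64.4 q [-0.41  0.82 -0.2   1.64  0.23  0.7   2.45]
571.3,303.3,76,4.747 -> xyz [ 0.6 -0.6 18.5] rot [-0.    -0.001  0.001]
```

```bash
python3 -m creep '[{"jaw":-1,"xyz":[0.4,-0.5,6],"angular":[0,0,0]},{"jaw":-1,"xyz":[0.4,-0.5,10],"angular":[0,0,0]},{"jaw":-1,"xyz":[0.4,-0.5,13],"angular":[0,0,0]},{"jaw":-1,"xyz":[0.4,-0.5,15],"angular":[0,0,0]},{"jaw":-1,"xyz":[0.4,-0.5,16],"angular":[0,0,0]},{"jaw":-1,"xyz":[0.4,-0.5,17],"angular":[0,0,0]},{"jaw":-1,"xyz":[0.4,-0.5,18.5],"angular":[0,0,0]},{"jaw":-1,"xyz":[0.4,-0.5,18.5],"angular":[0,0,0]}]'; python3 to.py
```

```text
clock: 36.65
eef_pos: [572.0, 303.2, 76.3]
tool_rot: [-3.141, -0.001, -1.536]
force: [-1.5, -0.8, 2.2]
width: 57.8
gripper_force: 64.8
t36.6 pos [572.  303.2  76.3] rpy [-3.141e+00 -1.000e-03 -1.536e+00] F [-1.5 -0.8  2.2] w 57.8 gf 64.8 q [-0.42  0.84 -0.2   1.65  0.24  0.67  2.44]
```

```bash
python3 -m creep '[{"jaw":1,"xyz":[0,0,0],"angular":[0,0,0]},{"jaw":1,"xyz":[0,0,0],"angular":[0,0,0]},{"jaw":1,"xyz":[0,0,0],"angular":[0,0,0]},{"jaw":1,"xyz":[0,0,0],"angular":[0,0,0]},{"jaw":1,"xyz":[0,0,-30],"angular":[0,0,0]},{"jaw":1,"xyz":[0,0,-60],"angular":[0,0,0]},{"jaw":1,"xyz":[40,0,-60],"angular":[0,0,0.18]},{"jaw":1,"xyz":[80,20,-60],"angular":[0,0,0.36]},{"jaw":1,"xyz":[130,40,-60],"angular":[0,0,0.54]},{"jaw":0.3,"xyz":[180,60,-60],"angular":[0,0,0.72]},{"jaw":0.3,"xyz":[230,60,-60],"angular":[0,0,0.9]},{"jaw":0.3,"xyz":[240,60,-60],"angular":[0,0,1.08]}]'; python3 - <<'E'
from h import *
[viewer.get_image(c) for c in("top","side")]
find("cover",COVER,56,("top","side"),False)
find("drops_1",BOT,0,("top","side"),False,.25)
im=viewer.get_image("side")[0]; cv2.imwrite("pics/s3.png",im[...,::-1])
E
python3 to.py 599,19.3,100,3.1416
```

```text
clock: 38.15
eef_pos: [519.9, 56.6, 136.4]
tool_rot: [-3.139, -0.001, -2.628]
force: [0.4, 0.4, 0.1]
width: 55.7
gripper_force: 0.0
cover top 0.71 [571.587, 304.081, 0.024] 0.052 986
cover side 0.62 [571.513, 303.777, 0.042] 0.055 960
drops_1 top 0.71 [589.331, 348.563, 1.653] 0.871 950
drops_1 top 0.64 [597.262, -245.238, -1.122] 0.424 86
drops_1 top 0.63 [598.49, -139.545, -0.974] 0.35 83
drops_1 top 0.53 [590.589, 234.955, 1.398] 0.942 1857
drops_1 side 0.53 [557.725, 167.476, 2.582] 0.763 1026
t38.5 pos [520.1  62.7 136. ] rpy [-3.142  0.    -2.612] F [-0.6 -0.2 -0.2] w 55.4 gf 0.0 q [-0.2   0.62  0.05  1.98 -0.05  0.55  1.98]
599,19.3,100,3.1416 -> xyz [-46.2 -77.3  36.1] rot [0.    0.    0.529]
```

View pics/s3.png

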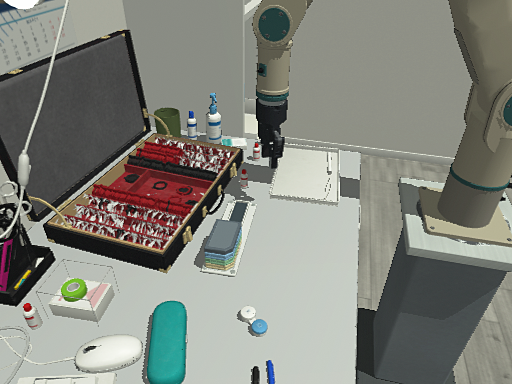

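```bash
python3 -m creep '[{"jaw":0.3,"xyz":[-23,-39,0],"angular":[0,0,0.17]},{"jaw":0.3,"xyz":[-46,-77,0],"angular":[0,0,0.34]},{"jaw":0.3,"xyz":[-46,-77,0],"angular":[0,0,0.529]},{"jaw":0.3,"xyz":[-46,-77,20],"angular":[0,0,0.529]},{"jaw":0.3,"xyz":[-46,-77,20],"angular":[0,0,0.529]},{"jaw":0.3,"xyz":[-46,-77,20],"angular":[0,0,0.529]}]'; python3 to.py 599,19.3,33,3.1416
```

```text
clock: 39.25
eef_pos: [598.6, 18.3, 116.4]
tool_rot: [-3.141, 0.001, 3.139]
force: [0.5, -0.1, -0.5]
width: 55.6
gripper_force: 0.0
t39.2 pos [598.6  18.3 116.4] rpy [-3.141e+00  1.000e-03  3.139e+00] F [ 0.5 -0.1 -0.5] w 55.6 gf 0.0 q [-0.19  0.73  0.19  1.78 -0.21  0.64  1.68]
599,19.3,33,3.1416 -> xyz [-0.3  1.1 83.4] rot [-0.     0.001 -0.002]
```

```bash
python3 -m creep '[{"jaw":0.3,"xyz":[-0.3,1,40],"angular":[0,0,0]},{"jaw":0.3,"xyz":[-0.3,1,65],"angular":[0,0,0]},{"jaw":0.3,"xyz":[-0.3,1,80],"angular":[0,0,0]},{"jaw":0.3,"xyz":[-0.3,1,83],"angular":[0,0,0]},{"jaw":0.3,"xyz":[-0.3,1,83],"angular":[0,0,0]},{"jaw":-1,"xyz":[-0.3,1,83],"angular":[0,0,0]},{"jaw":-1,"xyz":[-0.3,1,83],"angular":[0,0,0]},{"jaw":-1,"xyz":[-0.3,1,83],"angular":[0,0,0]},{"jaw":-1,"xyz":[-0.3,1,83],"angular":[0,0,0]},{"jaw":-1,"xyz":[-0.3,1,83],"angular":[0,0,0]},{"jaw":-1,"xyz":[-0.3,1,83],"angular":[0,0,0]}]'; python3 to.py;  python3 -m creep '[{"jaw":-1,"xyz":[0,0,-15],"angular":[0,0,0]},{"jaw":-1,"xyz":[0,0,-40],"angular":[0,0,0]},{"jaw":-1,"xyz":[0,0,-75],"angular":[0,0,0]},{"jaw":-1,"xyz":[0,0,-75],"angular":[0,0,0]}]'; python3 to.py 574.5,206,108,4.747; python3 - <<'E'
from h import *
im=cv2.imread("pics/b.png"); g=im.mean(2)
for f,th in(("pics/b.png",95),("pics/a.png",95)):
    im=cv2.imread(f).astype(float).mean(2); M=np.zeros(im.shape,bool); M[171:186,208:262]=1; m=biggest(M&(im<th)); k=np.argwhere(m); c=k.min(0)/2+k.max(0)/2; print(k.min(0),k.max(0),ray("top",c[::-1],8.6))
E
```

```text
clock: 40.62
eef_pos: [599.5, 18.6, 34.2]
tool_rot: [-3.141, 0.002, 3.138]
force: [-1.7, -0.2, 6.6]
width: 22.2
gripper_force: 58.7
t40.6 pos [599.5  18.6  34.2] rpy [-3.141e+00  2.000e-03  3.138e+00] F [-1.7 -0.2  6.6] w 22.2 gf 58.7 q [-0.17  0.86  0.15  1.81 -0.24  0.49  1.7 ]
clock: 41.12
eef_pos: [601.0, 18.6, 111.5]
tool_rot: [-3.141, 0.007, 3.138]
force: [1.0, 0.6, 0.2]
width: 22.2
gripper_force: 58.7
t41.1 pos [601.   18.6 111.5] rpy [-3.141  0.007  3.138] F [1.  0.6 0.2] w 22.2 gf 58.7 q [-0.19  0.74  0.18  1.78 -0.21  0.63  1.68]
574.5,206,108,4.747 -> xyz [ 27.3 187.3   3.3] rot [-0.006  0.005 -1.609]
[171 210] [184 260] [577.39340781 169.64565306   8.6       ]
[172 210] [184 258] [575.97335255 172.29515207   8.6       ]
```

```bash
python3 -m creep '[{"jaw":-1,"xyz":[3,19,0],"angular":[0,0,0.14]},{"jaw":-1,"xyz":[6,37,0],"angular":[0,0,0.28]},{"jaw":-1,"xyz":[9,56,0],"angular":[0,0,0.42]},{"jaw":-1,"xyz":[12,75,0],"angular":[0,0,0.56]},{"jaw":-1,"xyz":[15,94,0],"angular":[0,0,0.7]},{"jaw":-1,"xyz":[18,112,0],"angular":[0,0,0.84]},{"jaw":-1,"xyz":[21,131,0],"angular":[0,0,0.98]},{"jaw":-1,"xyz":[24,150,0],"angular":[0,0,1.12]},{"jaw":-1,"xyz":[27,169,0],"angular":[0,0,1.26]},{"jaw":-1,"xyz":[27,187,0],"angular":[0,0,1.4]},{"jaw":-1,"xyz":[27,187,3],"angular":[0,0,1.532]},{"jaw":-1,"xyz":[27,187,3],"angular":[0,0,1.532]}]'; python3 -m creep '[{"jaw":-1,"xyz":[0,0,20],"angular":[0,0,0]},{"jaw":-1,"xyz":[0,0,45],"angular":[0,0,0]},{"jaw":-1,"xyz":[0,0,45],"angular":[0,0,0]},{"jaw":-1,"xyz":[0,0,45],"angular":[0,0,0]}]'; python3 to.py 574.8,206,43,1.606
```

```text
clock: 42.62
eef_pos: [571.7, 206.0, 104.1]
tool_rot: [-3.14, 0.002, 1.608]
force: [-0.5, 0.1, 0.0]
width: 22.1
gripper_force: 58.6
clock: 43.12
eef_pos: [572.8, 205.2, 60.1]
tool_rot: [3.141, 0.001, 1.606]
force: [0.3, -0.4, -1.3]
width: 22.0
gripper_force: 58.7
t43.1 pos [572.8 205.2  60.1] rpy [3.141e+00 1.000e-03 1.606e+00] F [ 0.3 -0.4 -1.3] w 22.0 gf 58.7 q [-0.73  0.91  0.58  1.78 -0.75  0.68  0.32]
574.8,206,43,1.606 -> xyz [ 0.7  2.  17.1] rot [ 0.     0.001 -0.   ]
```

```bash
python3 -m creep '[{"jaw":-1,"xyz":[0.7,2,6],"angular":[0,0,0]},{"jaw":-1,"xyz":[0.7,2,11],"angular":[0,0,0]},{"jaw":-1,"xyz":[0.7,2,14],"angular":[0,0,0]},{"jaw":-1,"xyz":[0.7,2,16],"angular":[0,0,0]},{"jaw":-1,"xyz":[0.7,2,17.5],"angular":[0,0,0]},{"jaw":-1,"xyz":[0.7,2,17.5],"angular":[0,0,0]}]'; python3 to.py;  python3 -m creep '[{"jaw":0.1,"xyz":[0,0,0],"angular":[0,0,0]},{"jaw":0.1,"xyz":[0,0,0],"angular":[0,0,0]},{"jaw":0.1,"xyz":[0,0,0],"angular":[0,0,0]},{"jaw":0.1,"xyz":[0,0,-30],"angular":[0,0,0]},{"jaw":0.1,"xyz":[0,0,-80],"angular":[0,0,0]},{"jaw":0.3,"xyz":[-40,0,-80],"angular":[0,0,-0.17]},{"jaw":0.3,"xyz":[-90,0,-80],"angular":[0,0,-0.34]},{"jaw":0.3,"xyz":[-150,0,-80],"angular":[0,0,-0.51]},{"jaw":0.3,"xyz":[-200,0,-80],"angular":[0,0,-0.68]},{"jaw":0.3,"xyz":[-250,10,-80],"angular":[0,0,-0.85]},{"jaw":0.3,"xyz":[-300,20,-80],"angular":[0,0,-1.02]},{"jaw":0.3,"xyz":[-340,22,-80],"angular":[0,0,-1.19]}]'; python3 to.py 599.5,-141,100,3.1416
```

```text
clock: 43.88
eef_pos: [574.5, 206.5, 42.4]
tool_rot: [3.141, 0.001, 1.606]
force: [0.4, -0.2, -0.4]
width: 22.3
gripper_force: 58.7
t43.9 pos [574.5 206.5  42.4] rpy [3.141e+00 1.000e-03 1.606e+00] F [ 0.4 -0.2 -0.4] w 22.3 gf 58.7 q [-0.72  0.93  0.56  1.78 -0.77  0.66  0.33]
clock: 45.38
eef_pos: [608.8, -135.3, 123.0]
tool_rot: [-3.14, 0.002, 2.8]
force: [0.0, -0.1, 0.9]
width: 55.5
gripper_force: 0.0
t45.4 pos [ 608.8 -135.3  123. ] rpy [-3.14e+00  2.00e-03  2.80e+00] F [ 0.  -0.1  0.9] w 55.5 gf 0.0 q [ 0.01  0.76  0.28  1.71 -0.29  0.71  1.66]
599.5,-141,100,3.1416 -> xyz [ 6.9 -8.4 23. ] rot [-0.002  0.002 -0.342]
```

```bash
python3 -m creep '[{"jaw":0.3,"xyz":[7,-8.4,0],"angular":[0,0,-0.17]},{"jaw":0.3,"xyz":[7,-8.4,20],"angular":[0,0,-0.342]},{"jaw":0.3,"xyz":[7,-8.4,20],"angular":[0,0,-0.342]},{"jaw":0.3,"xyz":[7,-8.4,20],"angular":[0,0,-0.342]}]'; python3 to.py 599.5,-141.3,33,3.1416; python3 - <<'E'
from h import *
[viewer.get_image(c) for c in("top","side")]
find("drops_1",BOT,8.6,("side",),False,.25)
im=viewer.get_image("side")[0]; cv2.imwrite("pics/s4.png",cv2.resize(im[130:290,190:330,::-1],None,fx=3.7,fy=3.7,interpolation=cv2.INTER_CUBIC))
E
```

```text
clock: 45.88
eef_pos: [599.2, -138.0, 103.2]
tool_rot: [-3.141, 0.001, 3.135]
force: [1.1, 0.3, -0.7]
width: 55.7
gripper_force: 0.0
t45.9 pos [ 599.2 -138.   103.2] rpy [-3.141e+00  1.000e-03  3.135e+00] F [ 1.1  0.3 -0.7] w 55.7 gf 0.0 q [ 0.07  0.77  0.17  1.74 -0.2   0.64  1.93]
599.5,-141.3,33,3.1416 -> xyz [-0.2 -3.2 70.2] rot [-0.001  0.001 -0.006]
drops_1 side 0.67 [582.014, 182.672, -2.873] 0.933 102
drops_1 side 0.47 [596.603, -232.096, 1.776] 0.251 93
drops_1 side 0.3 [370.98, -124.118, -1.576] 5.667 21
```

View pics/s4.png

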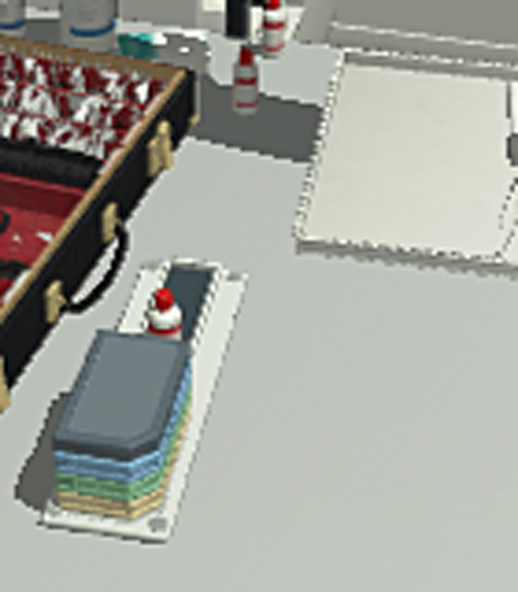

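```bash
python3 -m creep '[{"jaw":0.3,"xyz":[0,-2.5,30],"angular":[0,0,0]},{"jaw":0.3,"xyz":[0,-2.5,55],"angular":[0,0,0]},{"jaw":0.3,"xyz":[0,-2.5,67],"angular":[0,0,0]},{"jaw":0.3,"xyz":[0,-2.5,70],"angular":[0,0,0]},{"jaw":0.3,"xyz":[0,-2.5,70],"angular":[0,0,0]},{"jaw":-1,"xyz":[0,-2.5,70],"angular":[0,0,0]},{"jaw":-1,"xyz":[0,-2.5,70],"angular":[0,0,0]},{"jaw":-1,"xyz":[0,-2.5,70],"angular":[0,0,0]},{"jaw":-1,"xyz":[0,-2.5,70],"angular":[0,0,0]},{"jaw":-1,"xyz":[0,-2.5,70],"angular":[0,0,0]},{"jaw":-1,"xyz":[0,-2.5,70],"angular":[0,0,0]}]'; python3 to.py;  python3 -m creep '[{"jaw":-1,"xyz":[0,0,-15],"angular":[0,0,0]},{"jaw":-1,"xyz":[0,0,-40],"angular":[0,0,0]},{"jaw":-1,"xyz":[0,0,-75],"angular":[0,0,0]},{"jaw":-1,"xyz":[0,0,-75],"angular":[0,0,0]}]'; python3 - <<'E'
from h import *
viewer.get_image("top")
for d in silhouettes("top","drops_1")[:5]: print(d["score"],d["xy"],d["pixels"].sum(),ray("top",d["xy"],42))
print(proj("top",np.array([[575,206,66.]])))
im=np.mean([viewer.get_image("top")[0] for _ in range(3)],0); r=(im[...,0]-im[...,1:].max(-1)>25); r[:150]=0; r[190:]=0
n,l,s,c=cv2.connectedComponentsWithStats(r.astype(np.uint8))
for i in range(1,n):
    if s[i,4]>3: print("cap",c[i],s[i,4],ray("top",c[i],66),ray("top",c[i],56))
E
python3 to.py 575.8,170,111,1.606
```

```text
clock: 47.45
eef_pos: [599.6, -140.7, 33.8]
tool_rot: [-3.141, 0.002, 3.138]
force: [-0.8, 0.9, 5.3]
width: 23.4
gripper_force: 58.8
t47.5 pos [ 599.6 -140.7   33.8] rpy [-3.141e+00  2.000e-03  3.138e+00] F [-0.8  0.9  5.3] w 23.4 gf 58.8 q [ 0.1   0.88  0.14  1.76 -0.22  0.52  1.95]
clock: 47.95
eef_pos: [601.1, -141.1, 111.2]
tool_rot: [-3.139, 0.007, 3.138]
force: [0.2, -0.8, -0.4]
width: 23.4
gripper_force: 58.7
0.53 [218.6, 178.4] 78 [569.00215246 210.64138774  42.        ]
[[219.69261262 174.71931315]]
cap [327. 150.] 5 [645.45655815 -67.22941985  66.        ] [647.70801878 -68.9943787   56.        ]
cap [335.5 150. ] 6 [645.95341037 -89.02270218  66.        ] [648.20968016 -90.99860385  56.        ]
cap [219.57142857 175.85714286] 21 [572.06049135 206.21296048  66.        ] [573.60153245 207.09472121  56.        ]
t48.2 pos [ 598.1 -140.2  106.8] rpy [-3.141e+00 -2.000e-03  3.138e+00] F [ 0.9  0.1 -0.9] w 23.5 gf 58.7 q [ 0.08  0.77  0.18  1.74 -0.2   0.65  1.93]
575.8,170,111,1.606 -> xyz [ 23.5 310.2  -4.2] rot [-1.000e-03 -1.000e-03  1.532e+00]
```

```bash
python3 -m creep '[{"jaw":-1,"xyz":[2,31,-3],"angular":[0,0,0.14]},{"jaw":-1,"xyz":[4,62,-3],"angular":[0,0,0.28]},{"jaw":-1,"xyz":[7,93,-3],"angular":[0,0,0.42]},{"jaw":-1,"xyz":[9,124,-3],"angular":[0,0,0.56]},{"jaw":-1,"xyz":[12,155,-3],"angular":[0,0,0.7]},{"jaw":-1,"xyz":[14,186,-3],"angular":[0,0,0.84]},{"jaw":-1,"xyz":[16,217,-3],"angular":[0,0,0.98]},{"jaw":-1,"xyz":[19,248,-3],"angular":[0,0,1.12]},{"jaw":-1,"xyz":[21,279,-3],"angular":[0,0,1.26]},{"jaw":-1,"xyz":[23.5,310,-3],"angular":[0,0,1.4]},{"jaw":-1,"xyz":[23.5,310,0],"angular":[0,0,1.532]},{"jaw":-1,"xyz":[23.5,310,0],"angular":[0,0,1.532]}]'; python3 -m creep '[{"jaw":-1,"xyz":[0,0,20],"angular":[0,0,0]},{"jaw":-1,"xyz":[0,0,45],"angular":[0,0,0]},{"jaw":-1,"xyz":[0,0,45],"angular":[0,0,0]},{"jaw":-1,"xyz":[0,0,45],"angular":[0,0,0]}]'; python3 to.py 576,170,42.5,1.606
```

```text
clock: 49.7
eef_pos: [575.7, 169.8, 106.3]
tool_rot: [-3.14, 0.002, 1.608]
force: [0.0, -0.9, -0.7]
width: 23.7
gripper_force: 58.7
clock: 50.2
eef_pos: [576.9, 168.8, 62.6]
tool_rot: [3.141, 0.001, 1.605]
force: [0.3, -0.9, -0.3]
width: 23.6
gripper_force: 58.8
t50.2 pos [576.9 168.8  62.6] rpy [3.141e+00 1.000e-03 1.605e+00] F [ 0.3 -0.9 -0.3] w 23.6 gf 58.8 q [-0.68  0.9   0.59  1.81 -0.77  0.68  0.39]
576,170,42.5,1.606 -> xyz [ 1.2 -0.9 20.1] rot [ 0.     0.001 -0.001]
```

```bash
python3 -m creep '[{"jaw":-1,"xyz":[1,-0.9,8],"angular":[0,0,0]},{"jaw":-1,"xyz":[1,-0.9,13],"angular":[0,0,0]},{"jaw":-1,"xyz":[1,-0.9,17],"angular":[0,0,0]},{"jaw":-1,"xyz":[1,-0.9,19],"angular":[0,0,0]},{"jaw":-1,"xyz":[1,-0.9,20.6],"angular":[0,0,0]},{"jaw":-1,"xyz":[1,-0.9,20.6],"angular":[0,0,0]}]'; python3 to.py;  python3 -m creep '[{"jaw":0.1,"xyz":[0,0,0],"angular":[0,0,0]},{"jaw":0.1,"xyz":[0,0,0],"angular":[0,0,0]},{"jaw":0.1,"xyz":[0,0,0],"angular":[0,0,0]},{"jaw":0.1,"xyz":[0,0,-30],"angular":[0,0,0]},{"jaw":0.1,"xyz":[0,0,-80],"angular":[0,0,0]},{"jaw":0.3,"xyz":[-40,0,-80],"angular":[0,0,-0.17]},{"jaw":0.3,"xyz":[-100,0,-80],"angular":[0,0,-0.34]},{"jaw":0.3,"xyz":[-160,0,-80],"angular":[0,0,-0.51]},{"jaw":0.3,"xyz":[-220,0,-80],"angular":[0,0,-0.68]},{"jaw":0.3,"xyz":[-280,0,-80],"angular":[0,0,-0.85]},{"jaw":0.3,"xyz":[-330,5,-80],"angular":[0,0,-1.02]},{"jaw":0.3,"xyz":[-370,9,-80],"angular":[0,0,-1.19]}]'; python3 to.py 598.5,-246,100,3.1416; python3 - <<'E'
from h import *
im=np.mean([viewer.get_image("top")[0] for _ in range(3)],0); r=(im[...,0]-im[...,1:].max(-1)>25); r[:150]=0; r[190:]=0
n,l,s,c=cv2.connectedComponentsWithStats(r.astype(np.uint8))
for i in range(1,n):
    if s[i,4]>3: print("cap",c[i],s[i,4],ray("top",c[i],66),ray("top",c[i],56))
E
```

```text
clock: 50.95
eef_pos: [575.8, 170.5, 42.0]
tool_rot: [3.141, 0.001, 1.606]
force: [0.5, -0.8, 0.1]
width: 23.8
gripper_force: 58.9
t51.0 pos [575.8 170.5  42. ] rpy [3.141e+00 1.000e-03 1.606e+00] F [ 0.5 -0.8  0.1] w 23.8 gf 58.9 q [-0.67  0.93  0.56  1.81 -0.79  0.64  0.41]
clock: 52.45
eef_pos: [597.3, -201.9, 122.4]
tool_rot: [-3.14, 0.001, 2.799]
force: [0.5, -0.5, -0.6]
width: 55.1
gripper_force: 0.0
t52.5 pos [ 597.3 -201.9  122.4] rpy [-3.140e+00  1.000e-03  2.799e+00] F [ 0.5 -0.5 -0.6] w 55.1 gf 0.0 q [ 0.11  0.77  0.28  1.69 -0.3   0.72  1.77]
598.5,-246,100,3.1416 -> xyz [-15.9 -41.1  22.5] rot [-0.002  0.001 -0.342]
cap [327. 150.] 5 [645.45655815 -67.22941985  66.        ] [647.70801878 -68.9943787   56.        ]
cap [335.5 150. ] 6 [645.95341037 -89.02270218  66.        ] [648.20968016 -90.99860385  56.        ]
cap [395.63636364 171.63636364] 11 [ 593.24100286 -242.19483141   66.        ] [ 594.98705562 -245.65332577   56.        ]
cap [233.81818182 175.72727273] 22 [573.22880776 169.91655714  66.        ] [574.78115731 170.44699559  56.        ]
cap [219.7  175.85] 20 [572.08641857 205.88588555  66.        ] [573.62771064 206.76448044  56.        ]
```

```bash
python3 -m creep '[{"jaw":0.3,"xyz":[-15.5,-41,0],"angular":[0,0,-0.17]},{"jaw":0.3,"xyz":[-15.5,-41,20],"angular":[0,0,-0.342]},{"jaw":0.3,"xyz":[-15.5,-41,20],"angular":[0,0,-0.342]},{"jaw":0.3,"xyz":[-15.5,-41,20],"angular":[0,0,-0.342]},{"jaw":0.3,"xyz":[-15.5,-41,20],"angular":[0,0,-0.342]}]'; python3 to.py 598.3,-245.5,33,3.1416
```

```text
clock: 53.22
eef_pos: [599.0, -241.6, 102.9]
tool_rot: [-3.141, 0.001, 3.138]
force: [-0.5, 0.0, 0.8]
width: 55.6
gripper_force: 0.0
t53.2 pos [ 599.  -241.6  102.9] rpy [-3.141e+00  1.000e-03  3.138e+00] F [-0.5  0.   0.8] w 55.6 gf 0.0 q [ 0.23  0.81  0.18  1.65 -0.2   0.7   2.08]
598.3,-245.5,33,3.1416 -> xyz [ 0.7 -3.8 69.9] rot [-0.001  0.001 -0.004]
```

```bash
python3 -m creep '[{"jaw":0.3,"xyz":[0.5,-2.8,30],"angular":[0,0,0]},{"jaw":0.3,"xyz":[0.5,-2.8,55],"angular":[0,0,0]},{"jaw":0.3,"xyz":[0.5,-2.8,67],"angular":[0,0,0]},{"jaw":0.3,"xyz":[0.5,-2.8,70],"angular":[0,0,0]},{"jaw":0.3,"xyz":[0.5,-2.8,70],"angular":[0,0,0]},{"jaw":-1,"xyz":[0.5,-2.8,70],"angular":[0,0,0]},{"jaw":-1,"xyz":[0.5,-2.8,70],"angular":[0,0,0]},{"jaw":-1,"xyz":[0.5,-2.8,70],"angular":[0,0,0]},{"jaw":-1,"xyz":[0.5,-2.8,70],"angular":[0,0,0]},{"jaw":-1,"xyz":[0.5,-2.8,70],"angular":[0,0,0]},{"jaw":-1,"xyz":[0.5,-2.8,70],"angular":[0,0,0]}]'; python3 to.py;  python3 -m creep '[{"jaw":-1,"xyz":[0,0,-15],"angular":[0,0,0]},{"jaw":-1,"xyz":[0,0,-40],"angular":[0,0,0]},{"jaw":-1,"xyz":[0,0,-75],"angular":[0,0,0]},{"jaw":-1,"xyz":[0,0,-75],"angular":[0,0,0]},{"jaw":-1,"xyz":[0,0,-75],"angular":[0,0,0]}]'; python3 to.py 577.2,134,110,1.606
```

```text
clock: 54.6
eef_pos: [598.5, -245.9, 33.2]
tool_rot: [-3.14, 0.002, 3.138]
force: [-0.7, 0.9, 6.2]
width: 21.4
gripper_force: 59.0
t54.6 pos [ 598.5 -245.9   33.2] rpy [-3.140e+00  2.000e-03  3.138e+00] F [-0.7  0.9  6.2] w 21.4 gf 59.0 q [ 0.26  0.91  0.15  1.67 -0.22  0.58  2.1 ]
clock: 55.22
eef_pos: [597.4, -245.3, 107.3]
tool_rot: [-3.141, -0.0, 3.138]
force: [-1.2, 0.4, -0.7]
width: 21.3
gripper_force: 58.6
t55.2 pos [ 597.4 -245.3  107.3] rpy [-3.141 -0.     3.138] F [-1.2  0.4 -0.7] w 21.3 gf 58.6 q [ 0.24  0.8   0.18  1.65 -0.2   0.71  2.08]
577.2,134,110,1.606 -> xyz [ 21.7 379.2  -2.9] rot [-0.     0.     1.532]
```

```bash
python3 -m creep '[{"jaw":-1,"xyz":[2,38,-3],"angular":[0,0,0.14]},{"jaw":-1,"xyz":[4,76,-3],"angular":[0,0,0.28]},{"jaw":-1,"xyz":[6,114,-3],"angular":[0,0,0.42]},{"jaw":-1,"xyz":[8,152,-3],"angular":[0,0,0.56]},{"jaw":-1,"xyz":[11,190,-3],"angular":[0,0,0.7]},{"jaw":-1,"xyz":[13,228,-3],"angular":[0,0,0.84]},{"jaw":-1,"xyz":[15,266,-3],"angular":[0,0,0.98]},{"jaw":-1,"xyz":[17,304,-3],"angular":[0,0,1.12]},{"jaw":-1,"xyz":[19,342,-3],"angular":[0,0,1.26]},{"jaw":-1,"xyz":[21.7,379,-3],"angular":[0,0,1.4]},{"jaw":-1,"xyz":[21.7,379,0],"angular":[0,0,1.532]},{"jaw":-1,"xyz":[21.7,379,0],"angular":[0,0,1.532]}]'; python3 -m creep '[{"jaw":-1,"xyz":[0,0,20],"angular":[0,0,0]},{"jaw":-1,"xyz":[0,0,45],"angular":[0,0,0]},{"jaw":-1,"xyz":[0,0,45],"angular":[0,0,0]},{"jaw":-1,"xyz":[0,0,45],"angular":[0,0,0]}]'; python3 to.py 577.2,134,41.8,1.606
```

```text
clock: 56.72
eef_pos: [576.4, 133.8, 105.6]
tool_rot: [-3.139, 0.002, 1.608]
force: [-0.1, -0.9, -0.7]
width: 21.5
gripper_force: 58.6
clock: 57.22
eef_pos: [577.8, 132.7, 62.0]
tool_rot: [3.141, 0.001, 1.605]
force: [-0.2, -0.2, 0.4]
width: 21.3
gripper_force: 58.7
t57.2 pos [577.8 132.7  62. ] rpy [3.141e+00 1.000e-03 1.605e+00] F [-0.2 -0.2  0.4] w 21.3 gf 58.7 q [-0.63  0.9   0.59  1.83 -0.78  0.67  0.47]
577.2,134,41.8,1.606 -> xyz [ 1.4 -0.5 20.2] rot [ 0.     0.001 -0.001]
```

```bash
python3 -m creep '[{"jaw":-1,"xyz":[1.2,-0.5,8],"angular":[0,0,0]},{"jaw":-1,"xyz":[1.2,-0.5,13],"angular":[0,0,0]},{"jaw":-1,"xyz":[1.2,-0.5,17],"angular":[0,0,0]},{"jaw":-1,"xyz":[1.2,-0.5,19],"angular":[0,0,0]},{"jaw":-1,"xyz":[1.2,-0.5,20.4],"angular":[0,0,0]},{"jaw":-1,"xyz":[1.2,-0.5,20.4],"angular":[0,0,0]}]'; python3 to.py;  python3 -m creep '[{"jaw":0.1,"xyz":[0,0,0],"angular":[0,0,0]},{"jaw":0.1,"xyz":[0,0,0],"angular":[0,0,0]},{"jaw":0.1,"xyz":[0,0,0],"angular":[0,0,0]},{"jaw":0.1,"xyz":[0,0,-30],"angular":[0,0,0]},{"jaw":0.1,"xyz":[0,0,-80],"angular":[0,0,0]},{"jaw":0.3,"xyz":[-40,0,-80],"angular":[0,0,0]},{"jaw":0.3,"xyz":[-100,0,-100],"angular":[0,0,0]},{"jaw":0.3,"xyz":[-160,-40,-120],"angular":[0,0,0]},{"jaw":0.3,"xyz":[-220,-80,-120],"angular":[0,0,0]},{"jaw":0.3,"xyz":[-240,-80,-120],"angular":[0,0,0]}]'; python3 - <<'E'
from h import *
viewer.get_image("side"); im0,_=viewer.get_image("top")
find("cover",COVER,56,("top","side"),False); find("tray_green",TRAY,24,("side",),False)
im=np.mean([viewer.get_image("top")[0] for _ in range(3)],0); r=(im[...,0]-im[...,1:].max(-1)>25); r[:150]=0; r[190:]=0
n,l,s,c=cv2.connectedComponentsWithStats(r.astype(np.uint8))
for i in range(1,n):
    if s[i,4]>6: print("cap",c[i],s[i,4],ray("top",c[i],66))
a=viewer.get_image("side")[0][130:290,190:330,::-1]; b=im0[130:250,150:410,::-1]
cv2.imwrite("pics/f1.png",cv2.resize(a,None,fx=3.7,fy=3.7,interpolation=cv2.INTER_CUBIC)); cv2.imwrite("pics/f2.png",cv2.resize(b,None,fx=3,fy=3,interpolation=cv2.INTER_CUBIC))
E
```

```text
clock: 57.98
eef_pos: [577.1, 134.7, 41.6]
tool_rot: [3.141, 0.001, 1.606]
force: [0.2, 0.4, -0.1]
width: 21.7
gripper_force: 58.7
t58.0 pos [577.1 134.7  41.6] rpy [3.141e+00 1.000e-03 1.606e+00] F [ 0.2  0.4 -0.1] w 21.7 gf 58.7 q [-0.62  0.92  0.57  1.83 -0.81  0.63  0.49]
clock: 59.22
eef_pos: [503.2, -110.3, 162.4]
tool_rot: [-3.142, 0.001, 1.603]
force: [-0.2, 0.9, 0.0]
width: 55.5
gripper_force: 0.0
cover top 0.64 [568.766, 306.007, 0.024] 0.035 918
cover side 0.72 [569.965, 304.701, 0.019] 0.043 998
tray_green side 0.56 [565.459, 449.22, 0.592] 1.0 467
tray_green side 0.48 [490.916, 452.294, 1.463] 1.0 157
cap [219.59090909 175.72727273] 22 [572.39623679 206.17426352  66.        ]
cap [233.9047619  175.80952381] 21 [573.02195368 169.68985034  66.        ]
cap [247.91304348 175.2173913 ] 23 [575.36742088 134.03517411  66.        ]
```

View pics/f1.png

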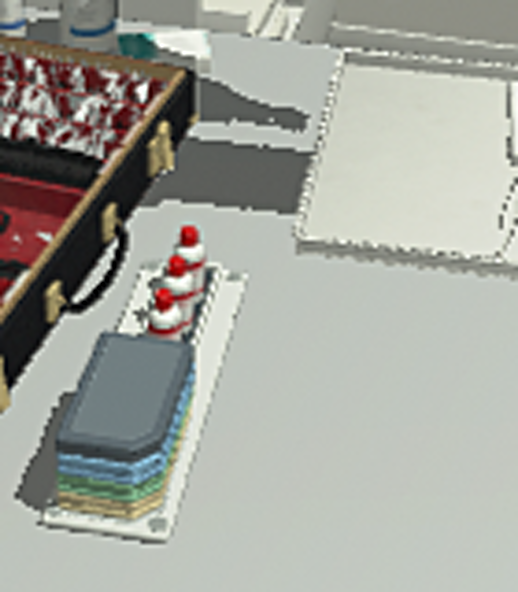

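View pics/f2.png

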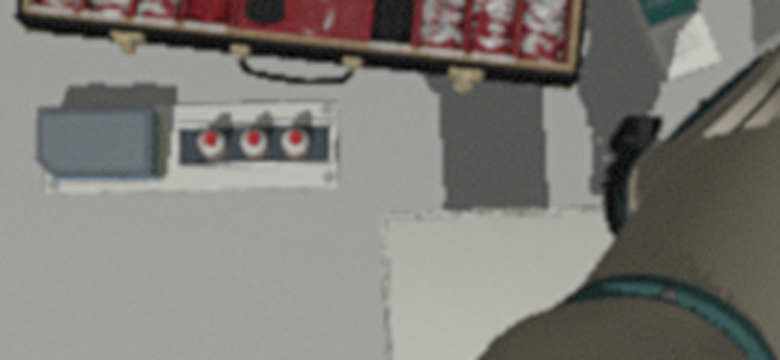

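```bash
python3 - <<'E'
from h import *
ms={}
for c in("top","side"):
    viewer.get_image(c); ms[c]=silhouettes(c,"cover")[0]["pixels"]
for z in(52,56,60,64): print(z,[ (np.round(p,2),round(f,3)) for p,f in [fit(ms,COVER,z,(570,305))]])
viewer.get_image("side")
find("tray_blue",TRAY,40,("side",),False); find("tray_ivory",TRAY,8,("side",),False)
d=viewer.get_image("side")[1]; P=pts("side",np.mean([viewer.get_image("side")[1] for _ in range(6)],0)); Q=P[ms["side"]]
k=(abs(Q[:,0]-570)<22)&(abs(Q[:,1]-305)<40); Q=Q[k]; A=np.c_[Q[:,:2]-[570,305],np.ones(len(Q))]; s,*_=np.linalg.lstsq(A,Q[:,2],rcond=None); print("top plane slope,z",s,len(Q))
E
```

```text
52 [(array([5.6933e+02, 3.0499e+02, 2.0000e-02]), np.float64(0.132))]
56 [(array([5.6866e+02, 3.0622e+02, 3.0000e-02]), np.float64(0.087))]
60 [(array([5.6805e+02, 3.0641e+02, 3.0000e-02]), np.float64(0.151))]
64 [(array([5.6718e+02, 3.0794e+02, 4.0000e-02]), np.float64(0.249))]
tray_blue side 0.65 [538.958, 465.909, -0.181] 1.0 215
tray_ivory side 0.49 [633.107, 243.776, 0.89] 1.0 115
tray_ivory side 0.45 [698.977, 55.47, 0.388] 1.0 91
top plane slope,z [8.15033436e-04 2.25686198e-03 6.96212142e+01] 478
```

```bash
python3 -c "
from cell import ctrl
print(ctrl.finish_job())"
```

```text
the job is handed in; nothing more can be done
None
```

I handed the job in at about 60 s. All three trays and the cover are stacked level and fully home on the foot, though the cover sits about 4 mm off-centre, within the 9 mm limit. The three bottles stand upright in a row on the ledge, about 36 mm apart. I saw only three bottles behind the tray, and I have no judging result yet.

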